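# Sort spring-nosed objectives into case and repair tray

## Task

First open the objective case: pull up the knob of its index plunger and slide the clear cover fully back. Press on the spring nose of each microscope objective on the desk: stand those whose noses push back firmly in bores of the case, fully home and one to a bore, and stand those with weak, tired springs upright in the shallow plastic tray for repair. Then slide the cover shut until the plunger has dropped back into its hole.

Things in the scene. Friction and masses are not known exactly. Their poses are not given: they have to be found in the camera images.
- objective_case: fixed aluminium case. Origin on the desk under the middle of its front chamber; x away from the robot (the way the cover opens), z up. Chamber inside: x -58..58, y -110..110 mm, walls 64 mm high; black floor block 14 mm high with five bores in a row along y at x 0. Closed rear half at x 62..186 mm, 60 mm high; rail under the plunger at y 110..146 mm, 64 mm high; thin side strips 71 mm high
- cover (a joint): travel of the clear sliding cover, m: 0 shut, 0.122 fully open (case +x). Its plate is 64 to 68 mm above the desk. With the plunger's pin in a hole (there is one at cover 0 and one at cover 0.121) it has only 2 mm of play; else it slides with 1 to 3 N
- plunger (a joint): lift of the index plunger, m: 0 = pin down in a hole, 0.010 = pulled fully up. Its spring pulls down with 4 N (down) to 8 N (up). The pin is clear of the hole above 0.0065; let go between the holes it rides on the rail at 0.006 and drops into the hole when the cover reaches an end
- plunger_knob (a point): centre of the black round plunger knob, 23 mm dia, 15 mm high, on the cover's left front corner (case x -44, y 130 mm when shut; it moves with the cover). Plunger down, it is 85 mm above the desk. Below the knob a barrel 17 mm dia up to 76.5 mm and a mount plate 34 x 26 mm up to 71 mm
- service_tray: loose shallow plastic tray, 128 mm (x) by 176 mm (y), rim 20 mm high and 3 mm thick, floor 3 mm thick. Origin: centre of its underside
- bore_0 (a point): centre of the floor of bore 0 of the case (case frame y -84 mm), 6 mm above the desk; bore 37 mm diameter, 8 mm deep, axes as the case; an objective standing home in it has its origin here
- bore_1 (a point): centre of the floor of bore 1 of the case (case frame y -42 mm), 6 mm above the desk; bore 37 mm diameter, 8 mm deep, axes as the case; an objective standing home in it has its origin here
- bore_2 (a point): centre of the floor of bore 2 of the case (case frame y 0 mm), 6 mm above the desk; bore 37 mm diameter, 8 mm deep, axes as the case; an objective standing home in it has its origin here
- bore_3 (a point): centre of the floor of bore 3 of the case (case frame y 42 mm), 6 mm above the desk; bore 37 mm diameter, 8 mm deep, axes as the case; an objective standing home in it has its origin here
- bore_4 (a point): centre of the floor of bore 4 of the case (case frame y 84 mm), 6 mm above the desk; bore 37 mm diameter, 8 mm deep, axes as the case; an objective standing home in it has its origin here
- objective_a: microscope objective standing nose up on its black thread cap, 57 mm high: cap 32 mm dia to 8 mm, aluminium barrel 28 mm dia to 38 mm, shoulder 21 mm dia to 46 mm, then the steel nose (joint nose_*). About 0.16 kg. All look alike. Origin: centre of the underside, z up through the nose. None if not on the desk today
- nose_a (a joint): of objective_a: steel nose, 13 mm dia, end 57 mm above the underside. How far it is pressed in, m: 0 out, 0.005 fully in; it springs back. A sound stiff spring gives only above about 6 N and is fully in at 12 N; a weak one gives at 1 N and is fully in at 2.5 N
- objective_b: microscope objective standing nose up on its black thread cap, 57 mm high: cap 32 mm dia to 8 mm, aluminium barrel 28 mm dia to 38 mm, shoulder 21 mm dia to 46 mm, then the steel nose (joint nose_*). About 0.16 kg. All look alike. Origin: centre of the underside, z up through the nose. None if not on the desk today
- nose_b (a joint): of objective_b: steel nose, 13 mm dia, end 57 mm above the underside. How far it is pressed in, m: 0 out, 0.005 fully in; it springs back. A sound stiff spring gives only above about 6 N and is fully in at 12 N; a weak one gives at 1 N and is fully in at 2.5 N
- objective_c: microscope objective standing nose up on its black thread cap, 57 mm high: cap 32 mm dia to 8 mm, aluminium barrel 28 mm dia to 38 mm, shoulder 21 mm dia to 46 mm, then the steel nose (joint nose_*). About 0.16 kg. All look alike. Origin: centre of the underside, z up through the nose. None if not on the desk today
- nose_c (a joint): of objective_c: steel nose, 13 mm dia, end 57 mm above the underside. How far it is pressed in, m: 0 out, 0.005 fully in; it springs back. A sound stiff spring gives only above about 6 N and is fully in at 12 N; a weak one gives at 1 N and is fully in at 2.5 N
- objective_d: microscope objective standing nose up on its black thread cap, 57 mm high: cap 32 mm dia to 8 mm, aluminium barrel 28 mm dia to 38 mm, shoulder 21 mm dia to 46 mm, then the steel nose (joint nose_*). About 0.16 kg. All look alike. Origin: centre of the underside, z up through the nose. None if not on the desk today
- nose_d (a joint): of objective_d: steel nose, 13 mm dia, end 57 mm above the underside. How far it is pressed in, m: 0 out, 0.005 fully in; it springs back. A sound stiff spring gives only above about 6 N and is fully in at 12 N; a weak one gives at 1 N and is fully in at 2.5 N
- objective_e: microscope objective standing nose up on its black thread cap, 57 mm high: cap 32 mm dia to 8 mm, aluminium barrel 28 mm dia to 38 mm, shoulder 21 mm dia to 46 mm, then the steel nose (joint nose_*). About 0.16 kg. All look alike. Origin: centre of the underside, z up through the nose. None if not on the desk today
- nose_e (a joint): of objective_e: steel nose, 13 mm dia, end 57 mm above the underside. How far it is pressed in, m: 0 out, 0.005 fully in; it springs back. A sound stiff spring gives only above about 6 N and is fully in at 12 N; a weak one gives at 1 N and is fully in at 2.5 N
- objective_f: microscope objective standing nose up on its black thread cap, 57 mm high: cap 32 mm dia to 8 mm, aluminium barrel 28 mm dia to 38 mm, shoulder 21 mm dia to 46 mm, then the steel nose (joint nose_*). About 0.16 kg. All look alike. Origin: centre of the underside, z up through the nose. None if not on the desk today
- nose_f (a joint): of objective_f: steel nose, 13 mm dia, end 57 mm above the underside. How far it is pressed in, m: 0 out, 0.005 fully in; it springs back. A sound stiff spring gives only above about 6 N and is fully in at 12 N; a weak one gives at 1 N and is fully in at 2.5 N
Things that resemble listed ones, but are neither listed nor needed, are in the scene too. Leave any pink look-alike of the objective_a alone.

How it is judged:
By the outcome, as a careful person would: the job done as asked, in the order asked, and still so for the second after the job is handed in, with the robot touching nothing.
Of objective_a, objective_b, objective_c, objective_d, objective_e, objective_f only 4 to 5 are there at a start; the rules pass over those that are not, and their reading is None.
At some moment in a run one of objective_a, objective_b, objective_c, objective_d, objective_e, objective_f may be knocked a few centimetres aside while the robot is not near it.
Once in a run the grip may slacken for a moment while it holds something.
It also fails if it takes over 200 s, if anything falls off the work surface, if the arm or the gripper's body presses on something with over 40 N, if the wrist force passes 120 N, or if a joint passes its speed limit or range.

## Robot

A 7-joint arm with a two-finger parallel gripper is mounted at the origin on a cart in front of the work surface, level with it; the furniture and walls round the work are solid. World frame = base frame: x ahead of the robot, y to its left, z up, the work surface at z = 0. Lengths are in mm, angles in degrees, forces in N, time in s.
With the tool pointing down it reaches from about 425 to 925 mm from the base axis. Payload 6.8 kg.
Tool frame: the origin (TCP) lies between the finger pads; the fingertips stand 8 mm ahead of it and the grasp point (between the pads) lies 11 mm behind it (bot.tcp_to_tips is the distance from the TCP to the fingertips, in mm); z points along the fingers, y is the line along which they close (so a half turn about z gives the same grasp; the last joint's range is limited). The gripper opens to 88 mm and grips with 3 to 60 N. Pads are 20 mm wide; open, the fingers measure 115 mm over their backs; the gripper's body (75 mm by 178 mm) begins 61 mm behind the grasp point.
Start: joints at [-82.798, 27.33, 1.283, 89.118, -0.659, 63.558, -4.761], TCP at [156.376, 656.653, 230.664] pointing down, gripper open.
Joint ranges: [-169.35, 169.35], [-19.33, 120.38], [-80.79, 83.38], [13.8, 139.57], [-78.32, 258.32], [9.67, 109.79], [-169.56, 169.56]. Speed limits (degrees/s): [136.94, 136.94, 180, 180, 180, 180, 180].

## Interface

Orientations are given as [roll, pitch, yaw] about the fixed x, y, z axes, in that order (R = Rz(yaw) Ry(pitch) Rx(roll)).
In Python, from station import telemetry, imaging, ticket, bot gives the robot as it stands. The module is installed in compiled form; this text tells all that it offers.
- The arm moves only by the shell command python3 -m pendant 'ROWS' [OPENING]. ROWS is JSON, a list of rows, each an object of numbers: "dx", "dy", "dz": the shift along the tool's x, y, z in mm; "ax", "ay", "az": the turn, a rotation vector about the tool's x, y, z in rad. In form: [{"dx": .., "dy": .., "dz": .., "ax": .., "ay": .., "az": ..}, ...]. A call has 1 to 10 rows; each row is the pose to reach, as a shift and turn from the pose commanded when the call began, along the tool's axes at that moment; what a row does not reach only later rows make up. A row lasts 1/10 s, in which the tool goes at most 50 mm and 8.59 degrees, less where a joint would pass 70% of its speed; a pose out of reach is approached as far as the arm can. A call with a gripper value outside its range is refused whole. OPENING is the closure, from 0 (fully open) to 1 (shut), set as the call begins (- or left out, the last holds). The fingers move at their own pace and stop on an object; the grip force is fixed at half the most. Time passes only in rows, so rows that repeat a pose let the fingers close. It gives the time, the measured TCP pose, the force and the opening at its end, in the units of the state.
- telemetry.observe(): the state, without advancing time (a new reading comes with each control period).
- imaging.snapshot(name): name is "scene" or "top" or "wrist"; returns a dict with "color" (384x512x3 uint8, blue, green, red), "depth" (384x512 float32, mm along the optical axis (not along the pixel's ray), 0 where there is no reading), "fx", "fy", "cx", "cy" (pixels), "world_from_camera" (4x4, takes a point from camera to world coordinates); the wrist camera has in their place "tool_from_camera" (4x4, takes a point from camera to tool coordinates, whose origin is the TCP and whose axes are the flange's). Camera axes: x right, y down, z forward; pixel columns grow to the right and rows downward; lengths in mm; the calibration is good to about 2 mm. A picture is of the moment at which its call begins: read the wrist's pose just before it.
- ticket.job_done(): hands the job in, once; it reports no verdict.
The state is a dict: "t": time; "joint_positions": joint angles; "joint_velocities": joint speeds; "tau": joint torques, N m; "tcp_pos": TCP position; "ee_rot": TCP orientation; "contact_force": force on the tool from outside, world axes, zero at the start; "wrist_torque": the same for the moment, N m; "gripper_width": opening from 0.0 (shut) to 1.0 (fully open).
Only numpy, scipy, OpenCV 4.12 (cv2) and the standard library are available. Lean on these libraries where they do the work, as an engineer would, in place of code of your own. Each camera call takes 0.05 s, during which the arm holds its last target. There are 200 camera calls.

## Working session

There is one attempt and no reset: what is moved stays moved. The work goes in short steps, Python scripts to look and compute and a shell command to move; the robot and the scene stay as the last step left them, time stands still between calls to the robot, and variables do not carry over. Pictures are saved under pics/ and viewed, on a budget of 14 in all, crops included, one or two more only if the job needs it, and the job is handed in when it is done.

```bash
mkdir -p pics
cat > h.py <<'E'
import numpy as np, cv2
from station import telemetry, imaging, ticket, bot
from scipy.spatial.transform import Rotation as R
def st():
    s=telemetry.observe(); print('t',s['t'],'tcp',np.round(s['tcp_pos'],1),'rot',np.round(s['ee_rot'],1),'F',np.round(s['contact_force'],1),'w',round(float(s['gripper_width']),3)); return s
def T():
    s=telemetry.observe(); M=np.eye(4); M[:3,:3]=R.from_euler('xyz',s['ee_rot'],degrees=True).as_matrix(); M[:3,3]=s['tcp_pos']; return M
def snap(n):
    M=T(); d=imaging.snapshot(n)
    d['W']=M@np.array(d['tool_from_camera']) if n=='wrist' else np.array(d['world_from_camera']); return d
def cloud(d):
    z=d['depth']; v,u=np.mgrid[:z.shape[0],:z.shape[1]]
    P=np.stack([(u-d['cx'])/d['fx']*z,(v-d['cy'])/d['fy']*z,z],-1)
    W=P@d['W'][:3,:3].T+d['W'][:3,3]; W[z<=0]=np.nan; return W
def rel(p):  # world target -> shift in tool axes
    M=T(); return np.round(M[:3,:3].T@(np.array(p)-M[:3,3]),1)
E
python3 - <<'E'
from h import *
s=st()
for n in ('scene','top'):
    d=snap(n); cv2.imwrite(f'pics/{n}0.png',d['color']); np.savez(f'{n}0.npz',c=d['color'],W=cloud(d)); print(n,d['W'][:3,3].round(),d['fx'])
E
```

```text
t 0.0 tcp [156.2 656.1 229.7] rot [-179.9    0.   166.6] F [0.2 0.5 0.1] w 0.997
scene [  -3. -520.  585.] 402.58624488779463
top [436.  10. 952.] 348.83927980554733
```

View pics/top0.png

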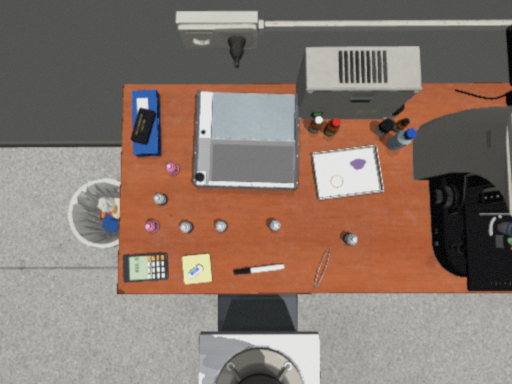

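View pics/scene0.png

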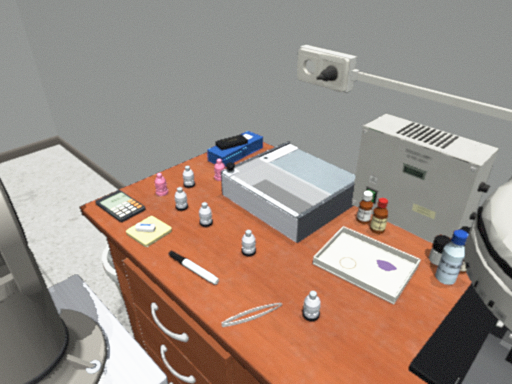

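The five grey objectives in the top image are at (160,199), (185,227), (221,226), (275,225) and (351,239). The pink look-alikes are at (172,169) and (151,226). The case is centred near (247,140) with its knob at (200,176), and the tray is at (347,172). The brown and amber bottles at (317,123), (333,127) and (388,127) could be mistaken for objectives, but they don't fit the description.

Run:
```python
from h import *
f=np.load('top0.npz'); W=f['W']; c=f['c']
for n,(u,v) in dict(o1=(160,199),o2=(185,227),o3=(221,226),o4=(275,225),o5=(351,239),p1=(172,169),p2=(151,226),knob=(200,176)).items():
    w=W[v-11:v+12,u-11:u+12].reshape(-1,3); 
    h=(w[:,2]>(78 if n=='knob' else 22))&(w[:,2]<110); print(n,h.sum(),np.nanmedian(w[h],0).round(1), w[h].max(0).round(),w[h].min(0).round())
# case: points at 55..80
m=(W[...,2]>58)&(W[...,2]<78); m[:, :185]=0; m[:,303:]=0; m[195:]=0; m[:85]=0
P=W[m][:,:2].astype(np.float32); print('case',cv2.minAreaRect(P),len(P))
m=(W[...,2]>12)&(W[...,2]<30); m[:, :305]=0; m[:,390:]=0; m[205:]=0; m[:140]=0
P=W[m][:,:2].astype(np.float32); print('tray',cv2.minAreaRect(P),len(P))
img=cv2.resize(c[80:300,115:400],None,fx=2.8,fy=2.7,interpolation=cv2.INTER_CUBIC); cv2.imwrite('pics/crop1.png',img)
for (u,v) in [(122,290),(122,85),(430,290),(410,88),(297,60)]: print(u,v,W[v,u].round())
```

```text
o1 102 [508.5 258.3  44.5] [523. 274.  61.] [496. 248.  23.]
o2 101 [435.6 188.5  44.2] [449. 205.  62.] [422. 178.  23.]
o3 96 [437.8  97.7  45.2] [451. 114.  61.] [425.  85.  23.]
o4 93 [439.8 -41.9  45.9] [453. -30.  60.] [427. -57.  28.]
o5 107 [ 403.1 -238.9   44.8] [ 416. -229.   61.] [ 390. -255.   24.]
p1 102 [589.9 229.1  44.1] [607. 244.  60.] [579. 219.  25.]
p2 110 [437.2 280.1  43.7] [452. 296.  60.] [423. 269.  25.]
knob 66 [559.3 145.9  93. ] [570. 158.  97.] [549. 136.  87.]
case ((670.3514404296875, 24.68889617919922), (275.8719177246094, 266.9949951171875), 88.22498321533203) 9537
tray ((587.047607421875, -259.56005859375), (135.22113037109375, 214.25857543945312), 7.100754737854004) 341
122 290 [266. 365.   2.]
122 85 [843. 393. -26.]
430 290 [ 263. -456.    4.]
410 88 [ 731. -327.  221.]
297 60 [843. -96. 124.]
```

View pics/crop1.png

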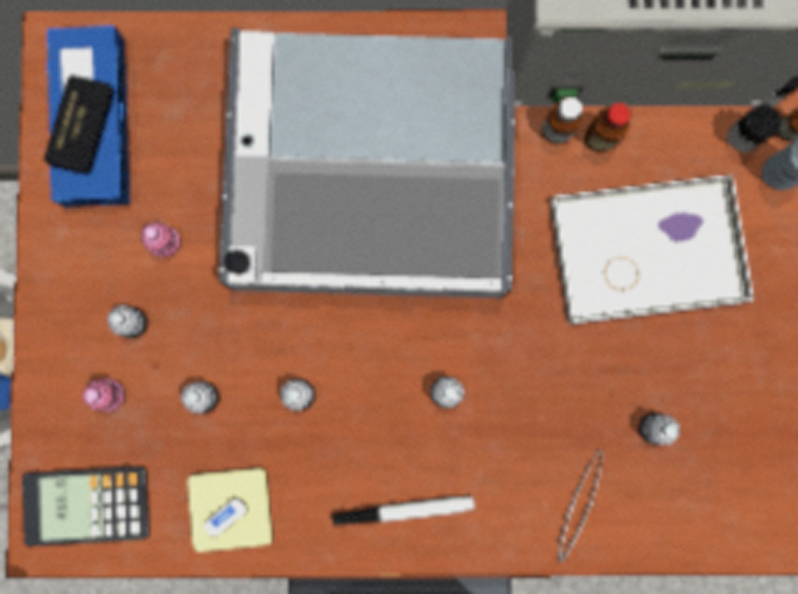

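```bash
R='{"dx":-510,"dy":-403,"dz":30,"az":1.367}'; python3 -m pendant '[{"dx":-510,"dy":-403,"dz":30,"az":1.367},{"dx":-510,"dy":-403,"dz":30,"az":1.367},{"dx":-510,"dy":-403,"dz":30,"az":1.367},{"dx":-510,"dy":-403,"dz":30,"az":1.367},{"dx":-510,"dy":-403,"dz":30,"az":1.367},{"dx":-510,"dy":-403,"dz":30,"az":1.367},{"dx":-510,"dy":-403,"dz":30,"az":1.367},{"dx":-510,"dy":-403,"dz":30,"az":1.367},{"dx":-510,"dy":-403,"dz":30,"az":1.367},{"dx":-510,"dy":-403,"dz":30,"az":1.367}]' 0.5
python3 -c "
from h import *
st(); print(rel([558,146,200]))"
```

```text
t 0.1 tcp [156.3 656.1 229.8] rot [-179.9    0.   166.6] F [0.2 0.  0.5] w 0.999
[-509.  -403.1   30.5]validation failed for argument at $[0]...
```

```bash
python3 -m pendant '[{"dx":-38,"dy":-30,"dz":2,"az":0.1},{"dx":-76,"dy":-60,"dz":4,"az":0.2},{"dx":-114,"dy":-90,"dz":6,"az":0.3},{"dx":-152,"dy":-120,"dz":8,"az":0.4},{"dx":-190,"dy":-150,"dz":10,"az":0.5},{"dx":-228,"dy":-180,"dz":12,"az":0.6},{"dx":-266,"dy":-210,"dz":14,"az":0.7},{"dx":-304,"dy":-240,"dz":16,"az":0.8},{"dx":-342,"dy":-270,"dz":18,"az":0.9},{"dx":-380,"dy":-300,"dz":20,"az":1.0}]' 0.5
python3 -c "
from h import *
st(); print(rel([558,146,200]))"
```

```text
t 0.1 tcp [156.3 656.1 229.8] rot [-179.9    0.   166.6] F [0.2 0.  0.5] w 0.999
[-509.  -403.1   30.5]validation failed for argument at $[0]...
```

```bash
python3 -m pendant '[{"dx":-38,"dy":-30,"dz":2,"ax":0,"ay":0,"az":0.1},{"dx":-76,"dy":-60,"dz":4,"ax":0,"ay":0,"az":0.2},{"dx":-114,"dy":-90,"dz":6,"ax":0,"ay":0,"az":0.3},{"dx":-152,"dy":-120,"dz":8,"ax":0,"ay":0,"az":0.4},{"dx":-190,"dy":-150,"dz":10,"ax":0,"ay":0,"az":0.5},{"dx":-228,"dy":-180,"dz":12,"ax":0,"ay":0,"az":0.6},{"dx":-266,"dy":-210,"dz":14,"ax":0,"ay":0,"az":0.7},{"dx":-304,"dy":-240,"dz":16,"ax":0,"ay":0,"az":0.8},{"dx":-342,"dy":-270,"dz":18,"ax":0,"ay":0,"az":0.9},{"dx":-380,"dy":-300,"dz":20,"ax":0,"ay":0,"az":1.0}]' 0.5
python3 -c "
from h import *
st(); print(rel([558,146,200]))"
```

```text
t: 1.1
tcp_pos: [457.2, 275.0, 210.5]
ee_rot: [-180.0, -0.0, 109.1]
contact_force: [0.1, -0.1, 0.4]
gripper_width: 0.501
t 1.1 tcp [457.2 275.  210.5] rot [-180.    -0.   109.1] F [ 0.1 -0.1  0.4] w 0.501
[-154.8   53.1   10.5]
```

```bash
python3 -m pendant '[{"dx":-45,"dy":15,"dz":3,"ax":0,"ay":0,"az":0.1},{"dx":-90,"dy":30,"dz":6,"ax":0,"ay":0,"az":0.2},{"dx":-130,"dy":43,"dz":9,"ax":0,"ay":0,"az":0.3},{"dx":-155,"dy":53,"dz":10,"ax":0,"ay":0,"az":0.363},{"dx":-155,"dy":53,"dz":10,"ax":0,"ay":0,"az":0.363},{"dx":-155,"dy":53,"dz":10,"ax":0,"ay":0,"az":0.363}]'
python3 - <<'E'
from h import *
st(); d=snap('wrist'); cv2.imwrite('pics/w1.png',d['color']); np.savez('w1.npz',c=d['color'],W=cloud(d)); print(np.array(d['tool_from_camera']).round(2),d['fx'])
W=cloud(d); m=(W[...,2]>84)&(W[...,2]<100)
m&=(abs(W[...,0]-559)<25)&(abs(W[...,1]-146)<25)
print(m.sum(),np.median(W[m],0).round(1),cv2.minEnclosingCircle(W[m][:,:2].astype(np.float32)))
E
```

```text
t: 1.7
tcp_pos: [557.5, 147.9, 200.2]
ee_rot: [-179.9, 0.0, 88.5]
contact_force: [-0.7, -0.4, -0.3]
gripper_width: 0.498
t 1.7 tcp [557.5 147.9 200.2] rot [-179.9    0.    88.5] F [-0.7 -0.4 -0.3] w 0.498
[[  -0.     -0.96   -0.27   72.18]
 [   1.     -0.     -0.     -0.68]
 [   0.     -0.27    0.96 -154.46]
 [   0.      0.      0.      1.  ]] 306.19834464983137
504 [557.  148.5  92.3] ((556.9679565429688, 147.41970825195312), 11.39208984375)
```

View pics/w1.png

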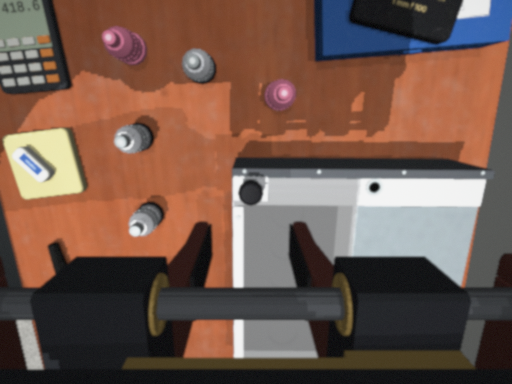

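Wrist view: the plunger knob is at (250,191), the case's left strip runs from (240,165) to (485,172), and grey objectives are at (198,65), (132,138) and (147,217). Next I'll fit the case yaw.

```bash
python3 - <<'E'
from h import *
f=np.load('w1.npz'); W=f['W']
# left outer edge: per column first row with z>60 from top
us=np.arange(250,480,4); E=[]
for u in us:
    v=np.where(W[:,u,2]>62)[0]; v=v[(v>140)&(v<200)]
    if len(v): E.append(W[v[0]+1,u])
E=np.array(E); p=np.polyfit(E[:,0],E[:,1],1); r=E[:,1]-np.polyval(p,E[:,0]); k=abs(r)<3; p=np.polyfit(E[k,0],E[k,1],1); print('left edge yaw',np.degrees(np.arctan(p[0])),k.sum(),r.std(), np.polyval(p,557))
f=np.load('top0.npz'); W=f['W']
E=[]
for u in range(210,290,2):
    v=np.where((W[:,u,2]>55))[0]; v=v[(v>160)&(v<200)]
    if len(v): E.append(W[v[-1]-1,u])
E=np.array(E); p=np.polyfit(E[:,1],E[:,0],1); r=E[:,0]-np.polyval(p,E[:,1]); k=abs(r)<4;p=np.polyfit(E[k,1],E[k,0],1); print('front edge yaw',-np.degrees(np.arctan(p[0])),k.sum(),r.std(),np.polyval(p,14))
E
python3 -m pendant '[{"dx":0,"dy":0,"dz":40,"ax":0,"ay":0,"az":0},{"dx":0,"dy":-0.5,"dz":80,"ax":0,"ay":0,"az":0.01},{"dx":0,"dy":-0.5,"dz":112,"ax":0,"ay":0,"az":0.015},{"dx":0,"dy":-0.5,"dz":118,"ax":0,"ay":0,"az":0.015},{"dx":0,"dy":-0.5,"dz":118,"ax":0,"ay":0,"az":0.015}]'
python3 -m pendant '[{"dx":0,"dy":0,"dz":0,"ax":0,"ay":0,"az":0},{"dx":0,"dy":0,"dz":0,"ax":0,"ay":0,"az":0},{"dx":0,"dy":0,"dz":0,"ax":0,"ay":0,"az":0},{"dx":0,"dy":0,"dz":0,"ax":0,"ay":0,"az":0},{"dx":0,"dy":0,"dz":0,"ax":0,"ay":0,"az":0},{"dx":0,"dy":0,"dz":0,"ax":0,"ay":0,"az":0}]' 1
```

```text
left edge yaw -1.9214209310814143 58 0.14601794476981272 166.09387256262502
front edge yaw -1.9743054325373517 40 0.7102445883161113 538.9987652065716
t: 2.25
tcp_pos: [556.3, 149.1, 82.2]
ee_rot: [-179.9, 0.0, 87.8]
contact_force: [0.4, -0.6, 0.4]
gripper_width: 0.495
t: 2.85
tcp_pos: [558.2, 148.4, 83.9]
ee_rot: [179.9, -0.1, 87.7]
contact_force: [-1.5, -0.2, 6.6]
gripper_width: 0.247
```

```bash
python3 -m pendant '[{"dx":0,"dy":0,"dz":-3,"ax":0,"ay":0,"az":0},{"dx":0,"dy":0,"dz":-6,"ax":0,"ay":0,"az":0},{"dx":0,"dy":0,"dz":-9,"ax":0,"ay":0,"az":0},{"dx":0,"dy":0,"dz":-10.5,"ax":0,"ay":0,"az":0},{"dx":0,"dy":0,"dz":-10.5,"ax":0,"ay":0,"az":0}]'
```

```text
t: 3.35
tcp_pos: [557.6, 148.4, 93.2]
ee_rot: [180.0, -0.0, 87.7]
contact_force: [3.4, 1.6, -8.3]
gripper_width: 0.246
```

```bash
python3 -m pendant '[{"dx":0,"dy":8,"dz":0,"ax":0,"ay":0,"az":0},{"dx":0,"dy":20,"dz":0,"ax":0,"ay":0,"az":0},{"dx":0,"dy":35,"dz":0,"ax":0,"ay":0,"az":0},{"dx":0,"dy":50,"dz":0,"ax":0,"ay":0,"az":0},{"dx":0.3,"dy":65,"dz":0,"ax":0,"ay":0,"az":0},{"dx":0.4,"dy":80,"dz":0,"ax":0,"ay":0,"az":0},{"dx":0.5,"dy":95,"dz":0,"ax":0,"ay":0,"az":0},{"dx":0.6,"dy":108,"dz":0,"ax":0,"ay":0,"az":0},{"dx":0.7,"dy":117,"dz":0,"ax":0,"ay":0,"az":0},{"dx":0.7,"dy":122,"dz":0,"ax":0,"ay":0,"az":0}]'
python3 -m pendant '[{"dx":0,"dy":1,"dz":0,"ax":0,"ay":0,"az":0},{"dx":0,"dy":1,"dz":0,"ax":0,"ay":0,"az":0}]'
```

```text
t: 4.35
tcp_pos: [679.5, 144.3, 92.3]
ee_rot: [-179.9, -0.0, 87.7]
contact_force: [-1.4, 4.1, -7.2]
gripper_width: 0.248
t: 4.55
tcp_pos: [679.6, 144.3, 92.5]
ee_rot: [-179.9, -0.0, 87.7]
contact_force: [-2.0, 5.1, -7.5]
gripper_width: 0.245
```

```bash
python3 -m pendant '[{"dx":0,"dy":-1,"dz":4,"ax":0,"ay":0,"az":0},{"dx":0,"dy":-1.5,"dz":8,"ax":0,"ay":0,"az":0},{"dx":0,"dy":-1.5,"dz":9.5,"ax":0,"ay":0,"az":0},{"dx":0,"dy":-1.5,"dz":9.5,"ax":0,"ay":0,"az":0}]'
python3 -m pendant '[{"dx":0,"dy":0,"dz":0,"ax":0,"ay":0,"az":0},{"dx":0,"dy":0,"dz":0,"ax":0,"ay":0,"az":0},{"dx":0,"dy":0,"dz":0,"ax":0,"ay":0,"az":0},{"dx":0,"dy":0,"dz":-10,"ax":0,"ay":0,"az":0},{"dx":0,"dy":-10,"dz":-50,"ax":0,"ay":0,"az":0},{"dx":-30,"dy":-40,"dz":-90,"ax":0,"ay":0,"az":0},{"dx":-60,"dy":-70,"dz":-120,"ax":0,"ay":0,"az":0},{"dx":-90,"dy":-100,"dz":-130,"ax":0,"ay":0,"az":0},{"dx":-110,"dy":-130,"dz":-130,"ax":0,"ay":0,"az":0},{"dx":-110,"dy":-150,"dz":-130,"ax":0,"ay":0,"az":0}]' 0.5
python3 - <<'E'
from h import *
d=snap('wrist'); cv2.imwrite('pics/w2.png',d['color']); W=cloud(d); np.savez('w2.npz',c=d['color'],W=W)
d=snap('top'); cv2.imwrite('pics/t2.png',d['color']); W=cloud(d)
for W,n in ((np.load('w2.npz')['W'],'wrist'),(W,'top')):
    m=(W[...,2]>82)&(W[...,2]<105)&(abs(W[...,0]-680)<25)&(abs(W[...,1]-145)<25)
    print(n,m.sum(),np.median(W[m],0).round(1) if m.any() else '')
E
```

```text
t: 4.95
tcp_pos: [679.5, 144.3, 84.3]
ee_rot: [179.9, -0.1, 87.7]
contact_force: [-0.0, 5.9, -4.3]
gripper_width: 0.246
t: 5.95
tcp_pos: [522.5, 35.4, 215.3]
ee_rot: [179.9, -0.0, 87.3]
contact_force: [0.4, -0.1, 0.7]
gripper_width: 0.506
wrist 704 [676.4 142.6  92.1]
top 0
```

View pics/w2.png

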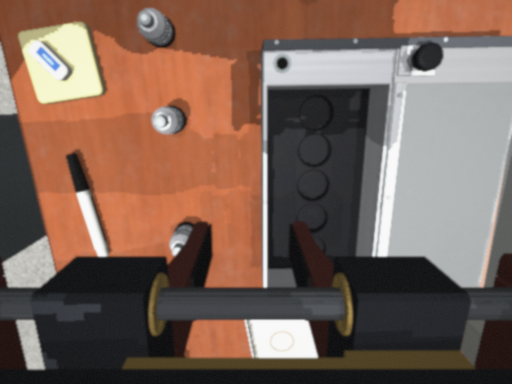

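The cover is open and the knob, at (428,56), is down at 92 mm. The bores show at (316,112), (315,150), (313,184) and (312,216), and three objectives at (155,27), (168,120) and (182,238). Now I'll measure the bores and objectives.

```bash
cat >> h.py <<'E'
def blobs(W,zlo=20,zhi=66,xr=(330,560),yr=(-330,330)):
    m=(W[...,2]>zlo)&(W[...,2]<zhi)&(W[...,0]>xr[0])&(W[...,0]<xr[1])&(W[...,1]>yr[0])&(W[...,1]<yr[1])
    n,l,s,c=cv2.connectedComponentsWithStats(m.astype(np.uint8))
    out=[]
    for i in range(1,n):
        if s[i,4]<25: continue
        P=W[l==i]; top=P[P[:,2]>P[:,2].max()-7]  # nose end
        out.append((np.median(P,0),(top[:,:2].max(0)+top[:,:2].min(0))/2,P[:,2].max(),s[i,4],c[i]))
        print('blob px',c[i].round(),'n',s[i,4],'med',out[-1][0].round(1),'nose',out[-1][1].round(1),'zmax',P[:,2].max().round(1))
    return out
E
python3 - <<'E'
from h import *
f=np.load('w2.npz'); W=f['W']
for (u,v) in [(316,112),(315,150),(313,184),(312,216)]:
    w=W[v-19:v+20,u-19:u+20].reshape(-1,3); m=(w[:,2]<10.3); p=w[m]
    print(u,v,m.sum(),p.mean(0).round(1),p.min(0).round(1),p.max(0).round(1), np.nanmedian(w[:,2]))
blobs(W)
th=np.radians(-1.95); Rm=np.array([[np.cos(th),-np.sin(th)],[np.sin(th),np.cos(th)]])
o=np.array([557,147.9])-Rm@[-44,130]; print('origin from knob',o.round(1)); print([(o+Rm@[0,y]).round(1).tolist() for y in (-84,-42,0,42,84)])
E
```

```text
316 112 836 [600.4  99.9   6.4] [582.4  81.2   4. ] [618.1 117.9  10.2] 7.4615361943276355
315 150 765 [599.1  57.3   6.4] [580.9  39.2   4. ] [616.6  75.5  10.3] 9.787384312954657
313 184 690 [597.5  14.8   6.4] [579.4  -3.    4. ] [614.9  39.3  10.3] 12.640738870010978
312 216 581 [597.4 -25.4   6.5] [578.  -44.7   4.3] [613.9  -0.   10.1] 13.61996519848941
blob px [153.  25.] n 871 med [436.7 188.9  43.2] nose [432.6 192.5] zmax 59.6
blob px [270. 150.] n 2326 med [540.2  86.6  63.3] nose [545.8  36. ] zmax 66.0
blob px [65. 69.] n 51 med [331.9 157.   22.7] nose [332.4 157.5] zmax 25.1
blob px [167. 120.] n 647 med [439.1 100.7  43.5] nose [435.   99.9] zmax 59.5
blob px [179. 239.] n 334 med [435.9 -33.6  42.3] nose [435.8 -41.3] zmax 58.6
origin from knob [596.6  16.5]
[[593.7, -67.5], [595.1, -25.5], [596.6, 16.5], [598.0, 58.5], [599.4, 100.4]]
```

```bash
cat >> h.py <<'E'
def near(save=None):
    s=st(); d=snap('wrist'); W=cloud(d); x,y,_=s['tcp_pos']
    if save: cv2.imwrite(f'pics/{save}.png',d['color'])
    m=(W[...,2]>51)&(W[...,2]<63)&(np.hypot(W[...,0]-x,W[...,1]-y)<45)
    if m.sum()<10: print('none'); return
    n,l,S,c=cv2.connectedComponentsWithStats(m.astype(np.uint8))
    for i in range(1,n):
        if S[i,4]<15: continue
        P=W[l==i]; P=P[P[:,2]>P[:,2].max()-4]
        (cx,cy),r=cv2.minEnclosingCircle(P[:,:2].astype(np.float32)); print('px',c[i].round(),'n',len(P),'nose',round(cx,1),round(cy,1),'r',round(r,1),'zmax',P[:,2].max().round(1),'mean',P.mean(0).round(1),'rel@z100',rel([cx,cy,100]))
E
python3 -m pendant '[{"dx":20,"dy":-30,"dz":5,"ax":0,"ay":0,"az":-0.013},{"dx":40,"dy":-60,"dz":10,"ax":0,"ay":0,"az":-0.013},{"dx":60,"dy":-88,"dz":15,"ax":0,"ay":0,"az":-0.013},{"dx":60.5,"dy":-89.4,"dz":15,"ax":0,"ay":0,"az":-0.013},{"dx":60.5,"dy":-89.4,"dz":15,"ax":0,"ay":0,"az":-0.013},{"dx":60.5,"dy":-89.4,"dz":15,"ax":0,"ay":0,"az":-0.013}]' 1
python3 -c "
from h import *
near('w3')"
```

```text
t: 6.65
tcp_pos: [439.2, 103.8, 199.3]
ee_rot: [179.9, -0.0, 88.3]
contact_force: [0.2, 1.0, 0.7]
gripper_width: 0.014
t 6.65 tcp [439.2 103.8 199.3] rot [179.9  -0.   88.3] F [0.2 1.  0.7] w 0.014
px [246. 187.] n 121 nose 434.5 100.1 r 6.5 zmax 59.0 mean [434.4 100.6  57. ] rel@z100 [-3.6 -4.6 99.2]
```

View pics/w3.png

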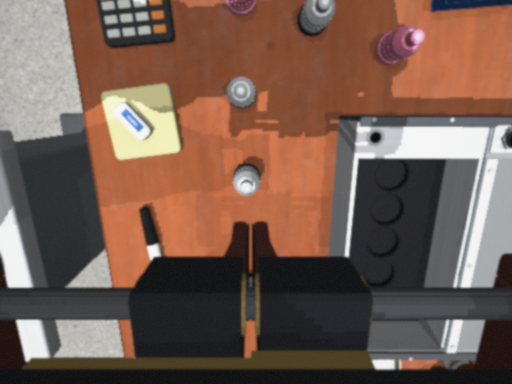

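Wrist view: the target objective's nose is at (246,180), with the closed fingers at (250,225). A second objective is at (240,92), and pinks are at (240,3) and (400,43).

```bash
python3 -m pendant '[{"dx":-3.6,"dy":-4.6,"dz":40,"ax":0,"ay":0,"az":0},{"dx":-3.6,"dy":-4.6,"dz":80,"ax":0,"ay":0,"az":0},{"dx":-3.6,"dy":-4.6,"dz":115,"ax":0,"ay":0,"az":0},{"dx":-3.6,"dy":-4.6,"dz":127,"ax":0,"ay":0,"az":0},{"dx":-3.6,"dy":-4.6,"dz":130,"ax":0,"ay":0,"az":0},{"dx":-3.6,"dy":-4.6,"dz":130,"ax":0,"ay":0,"az":0}]'
python3 -m pendant '[{"dx":0,"dy":0,"dz":2,"ax":0,"ay":0,"az":0},{"dx":0,"dy":0,"dz":4,"ax":0,"ay":0,"az":0},{"dx":0,"dy":0,"dz":6,"ax":0,"ay":0,"az":0},{"dx":0,"dy":0,"dz":6,"ax":0,"ay":0,"az":0},{"dx":0,"dy":0,"dz":6,"ax":0,"ay":0,"az":0}]'
python3 -m pendant '[{"dx":0,"dy":0,"dz":1,"ax":0,"ay":0,"az":0},{"dx":0,"dy":0,"dz":1,"ax":0,"ay":0,"az":0},{"dx":0,"dy":0,"dz":1,"ax":0,"ay":0,"az":0}]'
```

```text
t: 7.3
tcp_pos: [433.9, 100.4, 69.3]
ee_rot: [180.0, -0.0, 88.3]
contact_force: [0.0, 0.6, 0.6]
gripper_width: 0.006
t: 7.8
tcp_pos: [433.8, 101.1, 63.6]
ee_rot: [179.9, -0.1, 88.4]
contact_force: [-0.7, 0.3, 8.3]
gripper_width: 0.007
t: 8.1
tcp_pos: [433.9, 101.1, 62.7]
ee_rot: [179.9, -0.1, 88.4]
contact_force: [-1.0, -0.7, 8.7]
gripper_width: 0.007
```

```bash
python3 -m pendant '[{"dx":0,"dy":0,"dz":-15,"ax":0,"ay":0,"az":0},{"dx":0,"dy":0,"dz":-27,"ax":0,"ay":0,"az":0},{"dx":0,"dy":0,"dz":-27,"ax":0,"ay":0,"az":0}]'
python3 -m pendant '[{"dx":0,"dy":0,"dz":0,"ax":0,"ay":0,"az":0},{"dx":0,"dy":0,"dz":0,"ax":0,"ay":0,"az":0},{"dx":0,"dy":0,"dz":0,"ax":0,"ay":0,"az":0},{"dx":-0.5,"dy":0.4,"dz":20,"ax":0,"ay":0,"az":0},{"dx":-0.5,"dy":0.4,"dz":40,"ax":0,"ay":0,"az":0},{"dx":-0.5,"dy":0.4,"dz":60,"ax":0,"ay":0,"az":0},{"dx":-0.5,"dy":0.4,"dz":69,"ax":0,"ay":0,"az":0},{"dx":-0.5,"dy":0.4,"dz":69,"ax":0,"ay":0,"az":0}]' 0.52
python3 -m pendant '[{"dx":0,"dy":0,"dz":0,"ax":0,"ay":0,"az":0},{"dx":0,"dy":0,"dz":0,"ax":0,"ay":0,"az":0},{"dx":0,"dy":0,"dz":0,"ax":0,"ay":0,"az":0},{"dx":0,"dy":0,"dz":0,"ax":0,"ay":0,"az":0},{"dx":0,"dy":0,"dz":0,"ax":0,"ay":0,"az":0}]' 1
python3 -m pendant '[{"dx":0,"dy":0,"dz":-15,"ax":0,"ay":0,"az":0},{"dx":0,"dy":0,"dz":-50,"ax":0,"ay":0,"az":0},{"dx":0,"dy":0,"dz":-90,"ax":0,"ay":0,"az":0},{"dx":0,"dy":0,"dz":-125,"ax":0,"ay":0,"az":0},{"dx":0,"dy":0,"dz":-135,"ax":0,"ay":0,"az":0},{"dx":0,"dy":0,"dz":-135,"ax":0,"ay":0,"az":0}]'
python3 -c "
from h import *
print(rel([598.7,57.8,155]))"
```

```text
t: 8.4
tcp_pos: [433.9, 101.1, 90.2]
ee_rot: [179.8, -0.1, 88.4]
contact_force: [0.4, 0.4, -0.3]
gripper_width: -0.0
t: 9.2
tcp_pos: [432.3, 99.6, 18.6]
ee_rot: [-179.9, 0.1, 88.4]
contact_force: [1.0, -0.6, -0.1]
gripper_width: 0.478
t: 9.7
tcp_pos: [434.0, 100.3, 20.3]
ee_rot: [179.9, -0.0, 88.4]
contact_force: [0.3, -0.5, 7.2]
gripper_width: 0.31
t: 10.3
tcp_pos: [433.6, 100.7, 155.5]
ee_rot: [179.9, -0.1, 88.4]
contact_force: [-0.5, 0.6, -2.8]
gripper_width: 0.314
[-38.4 166.3   0.7]
```

```bash
python3 -m pendant '[{"dx":-10,"dy":45,"dz":0,"ax":0,"ay":0,"az":0.003},{"dx":-20,"dy":90,"dz":0,"ax":0,"ay":0,"az":0.006},{"dx":-32,"dy":135,"dz":0,"ax":0,"ay":0,"az":0.006},{"dx":-38.4,"dy":160,"dz":10,"ax":0,"ay":0,"az":0.006},{"dx":-38.4,"dy":166.3,"dz":40,"ax":0,"ay":0,"az":0.006},{"dx":-38.4,"dy":166.3,"dz":70,"ax":0,"ay":0,"az":0.006},{"dx":-38.4,"dy":166.3,"dz":75,"ax":0,"ay":0,"az":0.006},{"dx":-38.4,"dy":166.3,"dz":75,"ax":0,"ay":0,"az":0.006}]'
python3 - <<'E'
from h import *
s=st(); print(rel([598.7,57.8,25]))
d=snap('wrist'); cv2.imwrite('pics/w4.png',d['color']); W=cloud(d); x,y,z=s['tcp_pos']
m=(abs(W[...,0]-x)<25)&(abs(W[...,1]-y)<30)&(W[...,2]>z+10)&(W[...,2]<z+50); P=W[m]; print(len(P),P[:,2].max() if len(P) else 0)
if len(P): Q=P[P[:,2]>z+30]; print(Q.mean(0),Q.min(0),Q.max(0))
E
```

```text
t: 11.1
tcp_pos: [596.3, 56.7, 77.2]
ee_rot: [-179.7, 0.1, 88.0]
contact_force: [-0.6, 0.1, -0.8]
gripper_width: 0.312
t 11.1 tcp [596.3  56.7  77.2] rot [-1.797e+02  1.000e-01  8.800e+01] F [-0.6  0.1 -0.8] w 0.312
[ 1.3  2.6 52.2]
4847 127.1476257966152
[596.09823427  63.88047284 115.98283814] [571.7448233   45.42600191 107.18157937] [620.83093927  69.42819296 127.1476258 ]
```

View pics/w4.png

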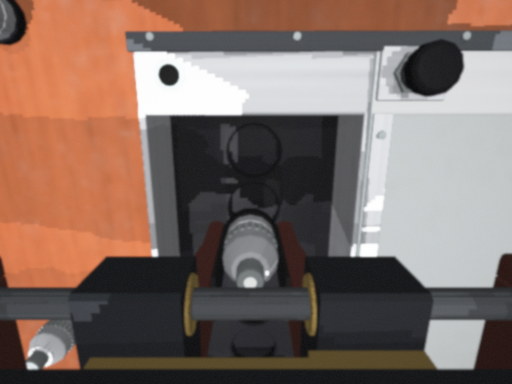

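View w4: the gripped objective's nose is at (250,283), bore 4's rim at (254,150) and bore 3's rim at (253,203). Next I'll compare bore and objective in this same image.

```bash
python3 -m pendant '[{"dx":0,"dy":0,"dz":0,"ax":0,"ay":0,"az":0},{"dx":0,"dy":0,"dz":0,"ax":0,"ay":0,"az":0}]'
cat >> h.py <<'E'
th=np.radians(-1.95); Rc=np.array([[np.cos(th),-np.sin(th)],[np.sin(th),np.cos(th)]])
def bore(W,g):  # bore floor centre near guess g
    m=(np.hypot(W[...,0]-g[0],W[...,1]-g[1])<24)&(W[...,2]<10)
    P=W[m]; (cx,cy),r=cv2.minEnclosingCircle(P[:,:2].astype(np.float32)); print('bore',m.sum(),round(cx,1),round(cy,1),'r',round(r,1))
    return np.array([cx,cy])
E
python3 - <<'E'
from h import *
s=st(); d=snap('wrist'); W=cloud(d); x,y,z=s['tcp_pos']
b=bore(W,(600.1,99.8)); print('bore3 implied',b-Rc@[0,42])
# held objective: rings of constant height: use pixel rows near the nose/shoulder
m=(abs(W[...,0]-x)<9)&(abs(W[...,1]-y)<30)&(W[...,2]>z+10)&(W[...,2]<z+50)
for a in range(14,40,3):
    Q=W[m&(W[...,2]>z+a)&(W[...,2]<=z+a+3)]
    if len(Q): print(a,len(Q),'x',Q[:,0].min().round(1),Q[:,0].max().round(1),'y',Q[:,1].min().round(1),Q[:,1].max().round(1))
E
```

```text
t: 11.35
tcp_pos: [599.1, 57.3, 80.9]
ee_rot: [179.9, -0.0, 88.1]
contact_force: [-0.4, 0.4, -2.8]
gripper_width: 0.313
t 11.35 tcp [599.1  57.3  80.9] rot [179.9  -0.   88.1] F [-0.4  0.4 -2.8] w 0.313
bore 1958 599.3 99.5 r 18.5
bore3 implied [597.90514083  57.50885733]
14 105 x 590.3 608.0 y 66.3 71.2
17 205 x 590.3 608.1 y 47.6 71.2
20 257 x 590.3 608.1 y 48.8 70.0
23 411 x 590.2 608.1 y 50.1 68.3
26 254 x 590.2 607.0 y 52.3 66.6
29 91 x 592.4 604.2 y 58.8 63.9
32 107 x 592.0 604.5 y 55.0 63.7
35 451 x 592.0 604.3 y 54.3 63.6
38 12 x 596.5 600.9 y 56.3 62.2
```

```bash
python3 -m pendant '[{"dx":0,"dy":-0.2,"dz":20,"ax":0,"ay":0,"az":0},{"dx":0,"dy":-0.2,"dz":36,"ax":0,"ay":0,"az":0},{"dx":0,"dy":-0.2,"dz":44,"ax":0,"ay":0,"az":0},{"dx":0,"dy":-0.2,"dz":50,"ax":0,"ay":0,"az":0},{"dx":0,"dy":-0.2,"dz":53,"ax":0,"ay":0,"az":0},{"dx":0,"dy":-0.2,"dz":55,"ax":0,"ay":0,"az":0},{"dx":0,"dy":-0.2,"dz":55.5,"ax":0,"ay":0,"az":0},{"dx":0,"dy":-0.2,"dz":55.5,"ax":0,"ay":0,"az":0}]'
```

```text
t: 12.2
tcp_pos: [598.0, 57.0, 26.3]
ee_rot: [-180.0, -0.1, 88.0]
contact_force: [-7.0, -0.2, 18.0]
gripper_width: 0.309
```

```bash
python3 -m pendant '[{"dx":0,"dy":0,"dz":-0.5,"ax":0,"ay":0,"az":0},{"dx":0,"dy":0,"dz":-0.5,"ax":0,"ay":0,"az":0},{"dx":0,"dy":0,"dz":-0.5,"ax":0,"ay":0,"az":0},{"dx":0,"dy":0,"dz":-10,"ax":0,"ay":0,"az":0},{"dx":0,"dy":0,"dz":-40,"ax":0,"ay":0,"az":0},{"dx":0,"dy":0,"dz":-85,"ax":0,"ay":0,"az":0},{"dx":0,"dy":0,"dz":-130,"ax":0,"ay":0,"az":0}]' 0.55
python3 -m pendant '[{"dx":30,"dy":-35,"dz":-15,"ax":0,"ay":0,"az":0},{"dx":60,"dy":-72,"dz":-30,"ax":0,"ay":0,"az":0},{"dx":90,"dy":-110,"dz":-40,"ax":0,"ay":0,"az":0},{"dx":118,"dy":-148,"dz":-44,"ax":0,"ay":0,"az":0},{"dx":128,"dy":-168,"dz":-44,"ax":0,"ay":0,"az":0},{"dx":128,"dy":-169.6,"dz":-44,"ax":0,"ay":0,"az":0},{"dx":128,"dy":-169.6,"dz":-44,"ax":0,"ay":0,"az":0},{"dx":128,"dy":-169.6,"dz":-44,"ax":0,"ay":0,"az":0}]' 1
python3 -c "
from h import *
near('w5')
d=snap('top');W=cloud(d);np.savez('t5.npz',W=W,c=d['color']);cv2.imwrite('pics/t5.png',d['color']); blobs(W,22)"
```

```text
t: 12.9
tcp_pos: [597.7, 56.8, 155.7]
ee_rot: [-179.9, 0.0, 88.0]
contact_force: [0.3, -0.8, -0.3]
gripper_width: 0.448
t: 13.7
tcp_pos: [434.2, 189.9, 198.5]
ee_rot: [179.9, 0.0, 87.9]
contact_force: [0.1, 0.1, -0.2]
gripper_width: 0.007
t 13.7 tcp [434.2 189.9 198.5] rot [179.9   0.   87.9] F [ 0.1  0.1 -0.2] w 0.007
px [249. 180.] n 118 nose 432.2 193.0 r 6.4 zmax 59.2 mean [432.3 193.2  57.2] rel@z100 [ 3.2 -2.2 98.3]
blob px [240. 185.] n 371 med [539.7  55.7  60.9] nose [546.   33.5] zmax 66.0
blob px [159. 199.] n 88 med [507.2 258.3  44.4] nose [510.3 262.8] zmax 60.1
blob px [275. 224.] n 94 med [439.8 -41.8  45.6] nose [439.8 -41.8] zmax 61.0
blob px [185. 226.] n 102 med [435.6 188.7  44.5] nose [435.6 193.2] zmax 61.0
blob px [351. 238.] n 107 med [ 403.2 -238.8   44.5] nose [ 401.1 -242.7] zmax 61.5
```

```bash
python3 -m pendant '[{"dx":3,"dy":-2,"dz":40,"ax":0,"ay":0,"az":0},{"dx":3,"dy":-2,"dz":80,"ax":0,"ay":0,"az":0},{"dx":3,"dy":-2,"dz":115,"ax":0,"ay":0,"az":0},{"dx":3,"dy":-2,"dz":126,"ax":0,"ay":0,"az":0},{"dx":3,"dy":-2,"dz":129,"ax":0,"ay":0,"az":0},{"dx":3,"dy":-2,"dz":129,"ax":0,"ay":0,"az":0}]'
python3 -m pendant '[{"dx":0,"dy":0,"dz":2,"ax":0,"ay":0,"az":0},{"dx":0,"dy":0,"dz":4,"ax":0,"ay":0,"az":0},{"dx":0,"dy":0,"dz":6,"ax":0,"ay":0,"az":0},{"dx":0,"dy":0,"dz":7,"ax":0,"ay":0,"az":0},{"dx":0,"dy":0,"dz":7,"ax":0,"ay":0,"az":0},{"dx":0,"dy":0,"dz":7,"ax":0,"ay":0,"az":0}]'
python3 -m pendant '[{"dx":0,"dy":0,"dz":-15,"ax":0,"ay":0,"az":0},{"dx":0,"dy":0,"dz":-27,"ax":0,"ay":0,"az":0},{"dx":0,"dy":0,"dz":-27,"ax":0,"ay":0,"az":0}]'
```

```text
t: 14.4
tcp_pos: [432.1, 193.7, 69.8]
ee_rot: [180.0, -0.0, 88.0]
contact_force: [-0.6, 0.4, 0.5]
gripper_width: 0.004
t: 15.0
tcp_pos: [431.5, 194.1, 62.4]
ee_rot: [180.0, -0.0, 88.1]
contact_force: [0.8, -0.3, 1.2]
gripper_width: -0.0
t: 15.3
tcp_pos: [431.8, 194.2, 90.4]
ee_rot: [179.9, -0.1, 88.0]
contact_force: [-0.1, -0.3, -0.2]
gripper_width: 0.002
```

```bash
python3 -m pendant '[{"dx":0,"dy":0,"dz":15,"ax":0,"ay":0,"az":0},{"dx":0,"dy":0,"dz":25,"ax":0,"ay":0,"az":0},{"dx":0,"dy":0,"dz":29,"ax":0,"ay":0,"az":0},{"dx":0,"dy":0,"dz":29.5,"ax":0,"ay":0,"az":0},{"dx":0,"dy":0,"dz":29.5,"ax":0,"ay":0,"az":0},{"dx":0,"dy":0,"dz":29.5,"ax":0,"ay":0,"az":0}]'
python3 -m pendant '[{"dx":0,"dy":0,"dz":-15,"ax":0,"ay":0,"az":0},{"dx":0,"dy":0,"dz":-29.5,"ax":0,"ay":0,"az":0},{"dx":0,"dy":0,"dz":-29.5,"ax":0,"ay":0,"az":0}]'
python3 -m pendant '[{"dx":0,"dy":0,"dz":0,"ax":0,"ay":0,"az":0},{"dx":0,"dy":0,"dz":0,"ax":0,"ay":0,"az":0},{"dx":0,"dy":0,"dz":0,"ax":0,"ay":0,"az":0},{"dx":-0.5,"dy":0.6,"dz":20,"ax":0,"ay":0,"az":0},{"dx":-0.5,"dy":0.6,"dz":40,"ax":0,"ay":0,"az":0},{"dx":-0.5,"dy":0.6,"dz":60,"ax":0,"ay":0,"az":0},{"dx":-0.5,"dy":0.6,"dz":69.5,"ax":0,"ay":0,"az":0},{"dx":-0.5,"dy":0.6,"dz":69.5,"ax":0,"ay":0,"az":0}]' 0.52
python3 -m pendant '[{"dx":0,"dy":0,"dz":0,"ax":0,"ay":0,"az":0},{"dx":0,"dy":0,"dz":0,"ax":0,"ay":0,"az":0},{"dx":0,"dy":0,"dz":0,"ax":0,"ay":0,"az":0},{"dx":0,"dy":0,"dz":0,"ax":0,"ay":0,"az":0},{"dx":0,"dy":0,"dz":0,"ax":0,"ay":0,"az":0}]' 1
python3 -m pendant '[{"dx":0,"dy":0,"dz":-15,"ax":0,"ay":0,"az":0},{"dx":0,"dy":0,"dz":-50,"ax":0,"ay":0,"az":0},{"dx":0,"dy":0,"dz":-90,"ax":0,"ay":0,"az":0},{"dx":0,"dy":0,"dz":-125,"ax":0,"ay":0,"az":0},{"dx":0,"dy":0,"dz":-135,"ax":0,"ay":0,"az":0},{"dx":0,"dy":0,"dz":-135,"ax":0,"ay":0,"az":0}]'
python3 - <<'E'
from h import *
st()
W=np.load('t5.npz')['W']; c=np.load('t5.npz')['c']
# tray rim corners from the white floor colour
m=cv2.inRange(c[130:215,300:395],(170,170,170),(255,255,255)); n,l,S,ce=cv2.connectedComponentsWithStats(m); i=1+np.argmax(S[1:,4])
v,u=np.where(l==i); P=W[v+130,u+300]; P=P[np.isfinite(P[:,2])&(P[:,2]<12)]; print('tray floor',cv2.minAreaRect(P[:,:2].astype(np.float32)),np.median(P,0))
print('obstacles z near tray', np.nanmax(W[130:215,330:400,2]))
E
```

```text
t: 15.9
tcp_pos: [431.1, 194.0, 60.1]
ee_rot: [-180.0, -0.0, 88.0]
contact_force: [-2.5, -0.2, 11.7]
gripper_width: 0.005
t: 16.2
tcp_pos: [431.9, 194.2, 90.1]
ee_rot: [179.9, -0.1, 88.0]
contact_force: [0.9, 0.1, -0.2]
gripper_width: 0.006
t: 17.0
tcp_pos: [430.8, 192.7, 18.4]
ee_rot: [-179.9, 0.1, 88.0]
contact_force: [-0.2, 0.0, -0.1]
gripper_width: 0.48
t: 17.5
tcp_pos: [432.3, 193.6, 20.3]
ee_rot: [179.9, -0.1, 88.0]
contact_force: [-0.6, -1.1, 6.3]
gripper_width: 0.309
t: 18.1
tcp_pos: [432.0, 194.0, 155.6]
ee_rot: [179.9, -0.1, 88.1]
contact_force: [-0.3, 0.2, -2.2]
gripper_width: 0.311
t 18.1 tcp [432.  194.  155.6] rot [ 1.799e+02 -1.000e-01  8.810e+01] F [-0.3  0.2 -2.2] w 0.311
tray floor ((580.2531127929688, -242.89877319335938), (126.30912780761719, 166.56341552734375), 7.080988883972168) [ 578.65370366 -238.55281656    4.44398438]
obstacles z near tray 80.03943686996115
```

```bash
python3 -m pendant '[{"dx":-38,"dy":15,"dz":0,"ax":0,"ay":0,"az":0},{"dx":-78,"dy":32,"dz":0,"ax":0,"ay":0,"az":0},{"dx":-120,"dy":49,"dz":0,"ax":0,"ay":0,"az":0},{"dx":-162,"dy":66,"dz":0,"ax":0,"ay":0,"az":0},{"dx":-204,"dy":83,"dz":0,"ax":0,"ay":0,"az":0},{"dx":-246,"dy":100,"dz":0,"ax":0,"ay":0,"az":0},{"dx":-288,"dy":117,"dz":0,"ax":0,"ay":0,"az":0},{"dx":-330,"dy":134,"dz":0,"ax":0,"ay":0,"az":0},{"dx":-365,"dy":149,"dz":0,"ax":0,"ay":0,"az":0},{"dx":-382,"dy":155,"dz":0,"ax":0,"ay":0,"az":0}]'
python3 -m pendant '[{"dx":0,"dy":0,"dz":40,"ax":0,"ay":0,"az":0},{"dx":0,"dy":0,"dz":60,"ax":0,"ay":0,"az":0},{"dx":0,"dy":0,"dz":60,"ax":0,"ay":0,"az":0},{"dx":0,"dy":0,"dz":60,"ax":0,"ay":0,"az":0}]'
python3 - <<'E'
from h import *
s=st(); d=snap('wrist'); W=cloud(d); x,y,z=s['tcp_pos']; cv2.imwrite('pics/w6.png',d['color'])
m=(abs(W[...,0]-x)<9)&(abs(W[...,1]-y)<30)
for a in (23,26,32,35):
    Q=W[m&(W[...,2]>z+a)&(W[...,2]<=z+a+3)]
    if len(Q): print(a,len(Q),'x',Q[:,0].min().round(1),Q[:,0].max().round(1),'y',Q[:,1].min().round(1),Q[:,1].max().round(1))
E
```

```text
t: 19.1
tcp_pos: [572.7, -197.7, 152.1]
ee_rot: [-179.8, 0.1, 87.8]
contact_force: [-0.4, -0.5, -1.1]
gripper_width: 0.314
t: 19.5
tcp_pos: [572.6, -193.6, 93.2]
ee_rot: [-179.8, -0.0, 88.0]
contact_force: [0.2, 0.1, -1.3]
gripper_width: 0.313
t 19.5 tcp [ 572.6 -193.6   93.2] rot [-179.8   -0.    88. ] F [ 0.2  0.1 -1.3] w 0.313
23 428 x 563.6 581.4 y -201.9 -182.7
26 234 x 563.7 580.6 y -199.0 -184.9
32 108 x 565.6 578.1 y -197.0 -187.6
35 432 x 565.7 578.0 y -196.7 -188.0
```

View pics/w6.png

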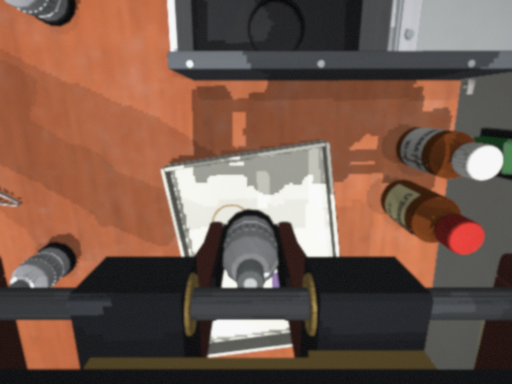

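Wrist view: the held objective at (250,255) sits over the tray, whose rim corners are at (165,170) and (327,145). Bore 0 is at (276,28), and an objective is at (45,270). Now I'll lower it in, release it and press it again.

```bash
python3 -m pendant '[{"dx":0,"dy":0,"dz":25,"ax":0,"ay":0,"az":0},{"dx":0,"dy":0,"dz":48,"ax":0,"ay":0,"az":0},{"dx":0,"dy":0,"dz":60,"ax":0,"ay":0,"az":0},{"dx":0,"dy":0,"dz":66,"ax":0,"ay":0,"az":0},{"dx":0,"dy":0,"dz":69,"ax":0,"ay":0,"az":0},{"dx":0,"dy":0,"dz":70,"ax":0,"ay":0,"az":0},{"dx":0,"dy":0,"dz":70,"ax":0,"ay":0,"az":0}]'
python3 -m pendant '[{"dx":0,"dy":0,"dz":0,"ax":0,"ay":0,"az":0},{"dx":0,"dy":0,"dz":0,"ax":0,"ay":0,"az":0},{"dx":0,"dy":0,"dz":0,"ax":0,"ay":0,"az":0},{"dx":0,"dy":0,"dz":-10,"ax":0,"ay":0,"az":0},{"dx":0,"dy":0,"dz":-40,"ax":0,"ay":0,"az":0},{"dx":0,"dy":0,"dz":-68,"ax":0,"ay":0,"az":0},{"dx":0,"dy":0,"dz":-68,"ax":0,"ay":0,"az":0}]' 0.55
python3 -m pendant '[{"dx":0,"dy":0,"dz":0,"ax":0,"ay":0,"az":0},{"dx":0,"dy":0,"dz":0,"ax":0,"ay":0,"az":0},{"dx":0,"dy":0,"dz":0,"ax":0,"ay":0,"az":0},{"dx":0,"dy":0,"dz":0,"ax":0,"ay":0,"az":0},{"dx":0,"dy":0,"dz":0,"ax":0,"ay":0,"az":0},{"dx":0,"dy":0,"dz":12,"ax":0,"ay":0,"az":0},{"dx":0,"dy":0,"dz":22,"ax":0,"ay":0,"az":0},{"dx":0,"dy":0,"dz":26,"ax":0,"ay":0,"az":0},{"dx":0,"dy":0,"dz":26,"ax":0,"ay":0,"az":0},{"dx":0,"dy":0,"dz":26,"ax":0,"ay":0,"az":0}]' 1
```

```text
t: 20.25
tcp_pos: [574.1, -193.9, 25.4]
ee_rot: [179.9, 0.0, 88.1]
contact_force: [0.4, -1.2, -2.1]
gripper_width: 0.308
t: 20.95
tcp_pos: [576.1, -195.0, 96.9]
ee_rot: [179.6, 0.1, 88.0]
contact_force: [0.1, 0.1, -0.7]
gripper_width: 0.453
t: 21.95
tcp_pos: [573.4, -193.7, 66.5]
ee_rot: [-180.0, -0.0, 88.0]
contact_force: [-0.8, 0.1, 2.5]
gripper_width: 0.004
```

```bash
python3 -m pendant '[{"dx":0,"dy":0,"dz":-40,"ax":0,"ay":0,"az":0},{"dx":-5,"dy":-20,"dz":-80,"ax":0,"ay":0,"az":0},{"dx":-20,"dy":-55,"dz":-110,"ax":0,"ay":0,"az":0},{"dx":-35,"dy":-95,"dz":-130,"ax":0,"ay":0,"az":0},{"dx":-48,"dy":-135,"dz":-133,"ax":0,"ay":0,"az":0},{"dx":-54,"dy":-165,"dz":-133,"ax":0,"ay":0,"az":0},{"dx":-54,"dy":-170,"dz":-133,"ax":0,"ay":0,"az":0},{"dx":-54,"dy":-170,"dz":-133,"ax":0,"ay":0,"az":0},{"dx":-54,"dy":-170,"dz":-133,"ax":0,"ay":0,"az":0}]'
python3 -c "
from h import *
near()
d=snap('top');W=cloud(d);blobs(W,22,66,(300,620),(-330,-150));blobs(W,22,66,(300,520),(-150,330))"
```

```text
t: 22.85
tcp_pos: [403.2, -241.6, 199.9]
ee_rot: [179.9, 0.0, 88.1]
contact_force: [0.2, -0.5, -0.9]
gripper_width: 0.008
t 22.85 tcp [ 403.2 -241.6  199.9] rot [179.9   0.   88.1] F [ 0.2 -0.5 -0.9] w 0.008
px [247. 184.] n 121 nose 399.5 -243.2 r 6.4 zmax 59.0 mean [ 399.5 -243.    57. ] rel@z100 [-1.7 -3.9 99.8]
blob px [331. 173.] n 105 med [ 572.7 -190.6   47. ] nose [ 575.7 -194.7] zmax 64.2
blob px [351. 238.] n 106 med [ 403.1 -238.8   44.1] nose [ 401.  -242.6] zmax 61.2
blob px [159. 198.] n 98 med [507.9 258.4  44.8] nose [510.  263.3] zmax 60.9
blob px [275. 224.] n 93 med [439.8 -41.9  44.7] nose [439.8 -41.8] zmax 60.2
blob px [151. 225.] n 111 med [438.5 279.8  43.8] nose [438.5 283. ] zmax 59.7
blob px [195. 271.] n 98 med [318.3 166.8  24.7] nose [319.2 167. ] zmax 30.0
```

```bash
python3 -m pendant '[{"dx":-1.7,"dy":-3.3,"dz":40,"ax":0,"ay":0,"az":0},{"dx":-1.7,"dy":-3.3,"dz":80,"ax":0,"ay":0,"az":0},{"dx":-1.7,"dy":-3.3,"dz":115,"ax":0,"ay":0,"az":0},{"dx":-1.7,"dy":-3.3,"dz":127,"ax":0,"ay":0,"az":0},{"dx":-1.7,"dy":-3.3,"dz":130,"ax":0,"ay":0,"az":0},{"dx":-1.7,"dy":-3.3,"dz":130,"ax":0,"ay":0,"az":0}]'
python3 -m pendant '[{"dx":0,"dy":0,"dz":2,"ax":0,"ay":0,"az":0},{"dx":0,"dy":0,"dz":4,"ax":0,"ay":0,"az":0},{"dx":0,"dy":0,"dz":6,"ax":0,"ay":0,"az":0},{"dx":0,"dy":0,"dz":7.5,"ax":0,"ay":0,"az":0},{"dx":0,"dy":0,"dz":7.5,"ax":0,"ay":0,"az":0},{"dx":0,"dy":0,"dz":7.5,"ax":0,"ay":0,"az":0}]'
python3 -m pendant '[{"dx":0,"dy":0,"dz":0,"ax":0,"ay":0,"az":0}]'
python3 -m pendant '[{"dx":0,"dy":0,"dz":-15,"ax":0,"ay":0,"az":0},{"dx":0,"dy":0,"dz":-27.5,"ax":0,"ay":0,"az":0},{"dx":0,"dy":0,"dz":-27.5,"ax":0,"ay":0,"az":0}]'
python3 -m pendant '[{"dx":0,"dy":0,"dz":0,"ax":0,"ay":0,"az":0},{"dx":0,"dy":0,"dz":0,"ax":0,"ay":0,"az":0},{"dx":0,"dy":0,"dz":0,"ax":0,"ay":0,"az":0},{"dx":-0.2,"dy":0.2,"dz":20,"ax":0,"ay":0,"az":0},{"dx":-0.2,"dy":0.2,"dz":40,"ax":0,"ay":0,"az":0},{"dx":-0.2,"dy":0.2,"dz":60,"ax":0,"ay":0,"az":0},{"dx":-0.2,"dy":0.2,"dz":69.5,"ax":0,"ay":0,"az":0},{"dx":-0.2,"dy":0.2,"dz":69.5,"ax":0,"ay":0,"az":0}]' 0.52
python3 -m pendant '[{"dx":0,"dy":0,"dz":0,"ax":0,"ay":0,"az":0},{"dx":0,"dy":0,"dz":0,"ax":0,"ay":0,"az":0},{"dx":0,"dy":0,"dz":0,"ax":0,"ay":0,"az":0},{"dx":0,"dy":0,"dz":0,"ax":0,"ay":0,"az":0},{"dx":0,"dy":0,"dz":0,"ax":0,"ay":0,"az":0}]' 1
python3 -m pendant '[{"dx":0,"dy":0,"dz":-15,"ax":0,"ay":0,"az":0},{"dx":0,"dy":0,"dz":-50,"ax":0,"ay":0,"az":0},{"dx":0,"dy":0,"dz":-90,"ax":0,"ay":0,"az":0},{"dx":0,"dy":0,"dz":-125,"ax":0,"ay":0,"az":0},{"dx":0,"dy":0,"dz":-135,"ax":0,"ay":0,"az":0},{"dx":0,"dy":0,"dz":-135,"ax":0,"ay":0,"az":0}]'
python3 -c "
from h import *
st(); print('bore1',rel([596.2,-25.9,155]),'tray',rel([580,-243,155]))"
```

```text
t: 23.55
tcp_pos: [399.2, -243.9, 70.1]
ee_rot: [180.0, 0.0, 88.1]
contact_force: [0.7, -0.2, -0.3]
gripper_width: 0.006
t: 24.15
tcp_pos: [399.4, -243.8, 63.0]
ee_rot: [179.9, 0.0, 88.0]
contact_force: [0.4, 1.0, 8.5]
gripper_width: 0.001
t: 24.25
tcp_pos: [399.4, -243.8, 63.0]
ee_rot: [179.9, 0.0, 88.1]
contact_force: [-1.3, 0.6, 8.8]
gripper_width: 0.008
t: 24.55
tcp_pos: [399.5, -244.0, 91.1]
ee_rot: [179.8, 0.0, 88.1]
contact_force: [-1.0, 0.1, 0.8]
gripper_width: 0.004
t: 25.35
tcp_pos: [397.7, -243.4, 19.0]
ee_rot: [-179.8, -0.0, 88.0]
contact_force: [-0.1, -0.2, -0.3]
gripper_width: 0.484
t: 25.85
tcp_pos: [399.4, -244.0, 20.8]
ee_rot: [179.9, 0.0, 88.0]
contact_force: [-0.2, 0.4, 5.8]
gripper_width: 0.309
t: 26.45
tcp_pos: [399.5, -243.5, 156.0]
ee_rot: [179.8, -0.0, 88.1]
contact_force: [0.7, -0.2, -2.3]
gripper_width: 0.314
t 26.45 tcp [ 399.5 -243.5  156. ] rot [179.8  -0.   88.1] F [ 0.7 -0.2 -2.3] w 0.314
bore1 [224.1 189.4   1.6] tray [  6.5 180.4   1.6]
```

```bash
python3 -m pendant '[{"dx":30,"dy":25,"dz":0,"ax":0,"ay":0,"az":0},{"dx":62,"dy":52,"dz":0,"ax":0,"ay":0,"az":0},{"dx":95,"dy":80,"dz":0,"ax":0,"ay":0,"az":0},{"dx":128,"dy":108,"dz":0,"ax":0,"ay":0,"az":0},{"dx":161,"dy":136,"dz":0,"ax":0,"ay":0,"az":0},{"dx":194,"dy":164,"dz":0,"ax":0,"ay":0,"az":0},{"dx":218,"dy":184,"dz":10,"ax":0,"ay":0,"az":0},{"dx":224,"dy":189.4,"dz":40,"ax":0,"ay":0,"az":0},{"dx":224,"dy":189.4,"dz":70,"ax":0,"ay":0,"az":0},{"dx":224,"dy":189.4,"dz":75,"ax":0,"ay":0,"az":0}]'
python3 -m pendant '[{"dx":0,"dy":0,"dz":0,"ax":0,"ay":0,"az":0},{"dx":0,"dy":0,"dz":0,"ax":0,"ay":0,"az":0},{"dx":0,"dy":0,"dz":0,"ax":0,"ay":0,"az":0}]'
cat >> h.py <<'E'
def held(g,dy):  # compare the held objective with bore; g = reference empty bore guess, dy= case-y from it to the target
    s=st(); d=snap('wrist'); W=cloud(d); x,y,z=s['tcp_pos']
    b=bore(W,g)+Rc@[0,dy]
    m=(abs(W[...,0]-x)<9)&(abs(W[...,1]-y)<30)&(W[...,2]>z+35)&(W[...,2]<z+38); Q=W[m]
    h=np.array([(Q[:,0].min()+Q[:,0].max())/2,Q[:,1].max()-6.5]); print('held',h.round(1),len(Q),'target',b.round(1)); dd=b-h; M=T(); print('shift dx,dy',(M[:2,:2].T@dd).round(1)); return d
E
python3 -c "
from h import *
cv2.imwrite('pics/w7.png',held((597.3,15.8),-42)['color'])"
```

```text
t: 27.45
tcp_pos: [591.6, -25.5, 74.5]
ee_rot: [-179.4, 0.0, 88.1]
contact_force: [-0.9, 0.1, -2.1]
gripper_width: 0.312
t: 27.75
tcp_pos: [596.4, -26.8, 81.4]
ee_rot: [179.9, -0.0, 88.0]
contact_force: [0.3, 0.2, -2.4]
gripper_width: 0.313
t 27.75 tcp [596.4 -26.8  81.4] rot [179.9  -0.   88. ] F [ 0.3  0.2 -2.4] w 0.313
bore 1958 597.1 18.3 r 21.3
held [595.5 -26.2] 473 target [595.7 -23.6]
shift dx,dy [2.5 0.1]
```

View pics/w7.png

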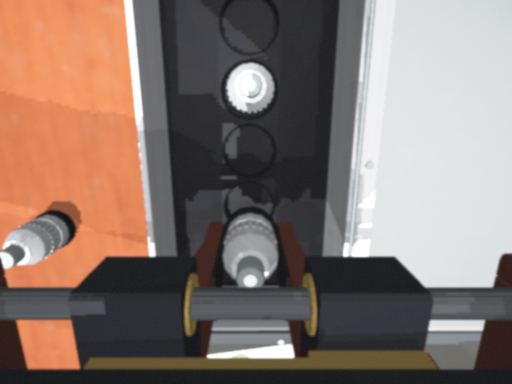

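View w7: the objective in bore 3, at (248,88), stands centred and upright. Bore 2 is at (249,150) and the held objective's nose at (250,282). The bore fit radius came out at 21 mm, so something contaminated it. I'll refine with an iterated mean.

```bash
cat >> h.py <<'E'
def bore(W,g):
    g=np.array(g,float)
    for _ in range(8):
        m=(np.hypot(W[...,0]-g[0],W[...,1]-g[1])<20)&(W[...,2]<10.0)&(W[...,2]>2); P=W[m][:,:2]
        g=(np.percentile(P,2,axis=0)+np.percentile(P,98,axis=0))/2
    print('bore',m.sum(),g.round(1),np.ptp(P,axis=0).round(1)); return g
E
python3 -c "
from h import *
held((597.3,15.8),-42)"
```

```text
t 27.8 tcp [596.4 -26.6  81.4] rot [179.9  -0.   88. ] F [-0.7 -0.6 -1.3] w 0.31
bore 1946 [596.7  15.3] [36.8 36.5]
held [595.5 -26. ] 474 target [595.2 -26.7]
shift dx,dy [-0.7 -0.2]
```

```bash
python3 -m pendant '[{"dx":-0.6,"dy":-0.2,"dz":20,"ax":0,"ay":0,"az":0},{"dx":-0.6,"dy":-0.2,"dz":36,"ax":0,"ay":0,"az":0},{"dx":-0.6,"dy":-0.2,"dz":44,"ax":0,"ay":0,"az":0},{"dx":-0.6,"dy":-0.2,"dz":49,"ax":0,"ay":0,"az":0},{"dx":-0.6,"dy":-0.2,"dz":52,"ax":0,"ay":0,"az":0},{"dx":-0.6,"dy":-0.2,"dz":54,"ax":0,"ay":0,"az":0},{"dx":-0.6,"dy":-0.2,"dz":55,"ax":0,"ay":0,"az":0},{"dx":-0.6,"dy":-0.2,"dz":55,"ax":0,"ay":0,"az":0}]'
```

```text
t: 28.65
tcp_pos: [595.6, -26.9, 26.8]
ee_rot: [180.0, -0.1, 88.0]
contact_force: [-5.6, 1.0, 12.3]
gripper_width: 0.306
```

```bash
python3 -m pendant '[{"dx":0,"dy":0,"dz":-0.5,"ax":0,"ay":0,"az":0},{"dx":0,"dy":0,"dz":-0.5,"ax":0,"ay":0,"az":0},{"dx":0,"dy":0,"dz":-0.5,"ax":0,"ay":0,"az":0},{"dx":0,"dy":0,"dz":-10,"ax":0,"ay":0,"az":0},{"dx":0,"dy":0,"dz":-40,"ax":0,"ay":0,"az":0},{"dx":0,"dy":0,"dz":-85,"ax":0,"ay":0,"az":0},{"dx":0,"dy":0,"dz":-130,"ax":0,"ay":0,"az":0}]' 0.55
python3 -m pendant '[{"dx":-5,"dy":-35,"dz":-15,"ax":0,"ay":0,"az":0},{"dx":-10,"dy":-75,"dz":-30,"ax":0,"ay":0,"az":0},{"dx":-16,"dy":-115,"dz":-40,"ax":0,"ay":0,"az":0},{"dx":-20.5,"dy":-145,"dz":-44,"ax":0,"ay":0,"az":0},{"dx":-20.5,"dy":-157.4,"dz":-44,"ax":0,"ay":0,"az":0},{"dx":-20.5,"dy":-157.4,"dz":-44,"ax":0,"ay":0,"az":0},{"dx":-20.5,"dy":-157.4,"dz":-44,"ax":0,"ay":0,"az":0}]' 1
python3 -c "
from h import *
near()
d=snap('top');W=cloud(d);blobs(W,22,66,(300,620),(-330,-150));blobs(W,22,66,(350,520),(-150,330))"
```

```text
t: 29.35
tcp_pos: [594.9, -27.1, 156.7]
ee_rot: [-179.9, 0.0, 88.0]
contact_force: [1.6, 0.2, -0.1]
gripper_width: 0.45
t: 30.05
tcp_pos: [438.7, -41.5, 199.6]
ee_rot: [179.9, -0.0, 88.1]
contact_force: [1.0, 0.5, -0.1]
gripper_width: 0.005
t 30.05 tcp [438.7 -41.5 199.6] rot [179.9  -0.   88.1] F [ 1.   0.5 -0.1] w 0.005
px [248. 184.] n 115 nose 436.4 -42.7 r 6.2 zmax 59.3 mean [436.5 -42.4  57.1] rel@z100 [-1.1 -2.6 99.5]
blob px [331. 172.] n 104 med [ 573.2 -190.9   47.9] nose [ 575.5 -194.8] zmax 64.6
blob px [159. 198.] n 96 med [508.1 258.3  45.8] nose [510.2 263.4] zmax 60.2
blob px [151. 226.] n 109 med [436.  279.3  44.2] nose [437.2 283.1] zmax 60.9
```

```bash
python3 -m pendant '[{"dx":-1.4,"dy":-2.2,"dz":40,"ax":0,"ay":0,"az":0},{"dx":-1.4,"dy":-2.2,"dz":80,"ax":0,"ay":0,"az":0},{"dx":-1.4,"dy":-2.2,"dz":115,"ax":0,"ay":0,"az":0},{"dx":-1.4,"dy":-2.2,"dz":127,"ax":0,"ay":0,"az":0},{"dx":-1.4,"dy":-2.2,"dz":130,"ax":0,"ay":0,"az":0},{"dx":-1.4,"dy":-2.2,"dz":130,"ax":0,"ay":0,"az":0}]'
python3 -m pendant '[{"dx":0,"dy":0,"dz":2,"ax":0,"ay":0,"az":0},{"dx":0,"dy":0,"dz":4,"ax":0,"ay":0,"az":0},{"dx":0,"dy":0,"dz":6,"ax":0,"ay":0,"az":0},{"dx":0,"dy":0,"dz":7,"ax":0,"ay":0,"az":0},{"dx":0,"dy":0,"dz":7,"ax":0,"ay":0,"az":0},{"dx":0,"dy":0,"dz":7,"ax":0,"ay":0,"az":0}]'
python3 -m pendant '[{"dx":0,"dy":0,"dz":0,"ax":0,"ay":0,"az":0}]'
python3 -m pendant '[{"dx":0,"dy":0,"dz":-15,"ax":0,"ay":0,"az":0},{"dx":0,"dy":0,"dz":-27.5,"ax":0,"ay":0,"az":0},{"dx":0,"dy":0,"dz":-27.5,"ax":0,"ay":0,"az":0}]'
python3 -m pendant '[{"dx":0,"dy":0,"dz":0,"ax":0,"ay":0,"az":0},{"dx":0,"dy":0,"dz":0,"ax":0,"ay":0,"az":0},{"dx":0,"dy":0,"dz":0,"ax":0,"ay":0,"az":0},{"dx":0,"dy":0.2,"dz":20,"ax":0,"ay":0,"az":0},{"dx":0,"dy":0.2,"dz":40,"ax":0,"ay":0,"az":0},{"dx":0,"dy":0.2,"dz":60,"ax":0,"ay":0,"az":0},{"dx":0,"dy":0.2,"dz":69.5,"ax":0,"ay":0,"az":0},{"dx":0,"dy":0.2,"dz":69.5,"ax":0,"ay":0,"az":0}]' 0.52
python3 -m pendant '[{"dx":0,"dy":0,"dz":0,"ax":0,"ay":0,"az":0},{"dx":0,"dy":0,"dz":0,"ax":0,"ay":0,"az":0},{"dx":0,"dy":0,"dz":0,"ax":0,"ay":0,"az":0},{"dx":0,"dy":0,"dz":0,"ax":0,"ay":0,"az":0},{"dx":0,"dy":0,"dz":0,"ax":0,"ay":0,"az":0}]' 1
python3 -m pendant '[{"dx":0,"dy":0,"dz":-15,"ax":0,"ay":0,"az":0},{"dx":0,"dy":0,"dz":-50,"ax":0,"ay":0,"az":0},{"dx":0,"dy":0,"dz":-90,"ax":0,"ay":0,"az":0},{"dx":0,"dy":0,"dz":-125,"ax":0,"ay":0,"az":0},{"dx":0,"dy":0,"dz":-135,"ax":0,"ay":0,"az":0},{"dx":0,"dy":0,"dz":-135,"ax":0,"ay":0,"az":0}]'
python3 -c "
from h import *
st(); print('bore0',rel([594.4,-68.4,155]),'tray',rel([580,-243,155]))"
```

```text
t: 30.75
tcp_pos: [436.0, -43.6, 69.6]
ee_rot: [180.0, 0.0, 88.0]
contact_force: [0.0, -0.0, 0.1]
gripper_width: 0.005
t: 31.35
tcp_pos: [435.6, -43.3, 62.4]
ee_rot: [180.0, -0.0, 88.1]
contact_force: [1.1, 0.6, 2.4]
gripper_width: 0.007
t: 31.45
tcp_pos: [435.4, -43.3, 62.3]
ee_rot: [180.0, -0.0, 88.1]
contact_force: [2.1, -1.2, 2.6]
gripper_width: 0.004
t: 31.75
tcp_pos: [435.8, -43.3, 90.8]
ee_rot: [179.9, -0.0, 88.0]
contact_force: [0.2, 0.1, -0.4]
gripper_width: 0.006
t: 32.55
tcp_pos: [434.3, -43.6, 19.1]
ee_rot: [-179.8, 0.0, 88.0]
contact_force: [0.3, -0.3, 0.2]
gripper_width: 0.479
t: 33.05
tcp_pos: [436.1, -43.3, 20.8]
ee_rot: [179.9, -0.0, 88.1]
contact_force: [0.2, 0.4, 6.6]
gripper_width: 0.313
t: 33.65
tcp_pos: [436.0, -42.7, 156.0]
ee_rot: [179.8, -0.1, 88.1]
contact_force: [-0.5, 0.1, -0.8]
gripper_width: 0.317
t 33.65 tcp [436.  -42.7 156. ] rot [ 1.798e+02 -1.000e-01  8.810e+01] F [-0.5  0.1 -0.8] w 0.317
bore0 [-20.4 159.1   1.4] tray [-195.4  150.5    1.1]
```

```bash
python3 -m pendant '[{"dx":-35,"dy":27,"dz":0,"ax":0,"ay":0,"az":0},{"dx":-74,"dy":57,"dz":0,"ax":0,"ay":0,"az":0},{"dx":-113,"dy":87,"dz":0,"ax":0,"ay":0,"az":0},{"dx":-152,"dy":117,"dz":0,"ax":0,"ay":0,"az":0},{"dx":-185,"dy":143,"dz":0,"ax":0,"ay":0,"az":0},{"dx":-195.4,"dy":150.5,"dz":0,"ax":0,"ay":0,"az":0},{"dx":-195.4,"dy":150.5,"dz":20,"ax":0,"ay":0,"az":0},{"dx":-195.4,"dy":150.5,"dz":60,"ax":0,"ay":0,"az":0},{"dx":-195.4,"dy":150.5,"dz":75,"ax":0,"ay":0,"az":0},{"dx":-195.4,"dy":150.5,"dz":75,"ax":0,"ay":0,"az":0}]'
python3 -m pendant '[{"dx":0,"dy":0,"dz":0,"ax":0,"ay":0,"az":0},{"dx":0,"dy":0,"dz":20,"ax":0,"ay":0,"az":0},{"dx":0,"dy":0,"dz":40,"ax":0,"ay":0,"az":0},{"dx":0,"dy":0,"dz":50,"ax":0,"ay":0,"az":0},{"dx":0,"dy":0,"dz":55,"ax":0,"ay":0,"az":0},{"dx":0,"dy":0,"dz":57,"ax":0,"ay":0,"az":0},{"dx":0,"dy":0,"dz":57,"ax":0,"ay":0,"az":0}]'
```

```text
t: 34.65
tcp_pos: [576.4, -242.0, 76.6]
ee_rot: [-179.6, -0.1, 88.1]
contact_force: [-0.3, 0.4, -0.9]
gripper_width: 0.313
t: 35.35
tcp_pos: [579.7, -244.1, 24.1]
ee_rot: [179.9, 0.0, 88.0]
contact_force: [0.1, 0.4, -2.2]
gripper_width: 0.313
```

```bash
python3 -m pendant '[{"dx":0,"dy":0,"dz":0.3,"ax":0,"ay":0,"az":0},{"dx":0,"dy":0,"dz":0.3,"ax":0,"ay":0,"az":0},{"dx":0,"dy":0,"dz":0.3,"ax":0,"ay":0,"az":0},{"dx":0,"dy":0,"dz":-10,"ax":0,"ay":0,"az":0},{"dx":0,"dy":0,"dz":-40,"ax":0,"ay":0,"az":0},{"dx":0,"dy":0,"dz":-85,"ax":0,"ay":0,"az":0},{"dx":0,"dy":0,"dz":-130,"ax":0,"ay":0,"az":0}]' 0.55
python3 -m pendant '[{"dx":40,"dy":-7,"dz":-20,"ax":0,"ay":0,"az":0},{"dx":85,"dy":-15,"dz":-35,"ax":0,"ay":0,"az":0},{"dx":132,"dy":-23,"dz":-45,"ax":0,"ay":0,"az":0},{"dx":180,"dy":-32,"dz":-45,"ax":0,"ay":0,"az":0},{"dx":228,"dy":-40,"dz":-45,"ax":0,"ay":0,"az":0},{"dx":276,"dy":-49,"dz":-45,"ax":0,"ay":0,"az":0},{"dx":324,"dy":-57,"dz":-45,"ax":0,"ay":0,"az":0},{"dx":372,"dy":-66,"dz":-45,"ax":0,"ay":0,"az":0},{"dx":420,"dy":-74,"dz":-45,"ax":0,"ay":0,"az":0},{"dx":465,"dy":-82,"dz":-45,"ax":0,"ay":0,"az":0}]' 1
python3 -m pendant '[{"dx":25,"dy":-4,"dz":0,"ax":0,"ay":0,"az":0},{"dx":38,"dy":-7,"dz":0,"ax":0,"ay":0,"az":0},{"dx":38,"dy":-7,"dz":0,"ax":0,"ay":0,"az":0},{"dx":38,"dy":-7,"dz":0,"ax":0,"ay":0,"az":0}]'
python3 -c "
from h import *
near()
d=snap('top');W=cloud(d);cv2.imwrite('pics/t8.png',d['color']);blobs(W,22,66,(300,620),(-330,-150));blobs(W,22,66,(350,520),(-150,330))"
```

```text
t: 36.05
tcp_pos: [578.6, -243.8, 155.0]
ee_rot: [-179.9, 0.0, 88.0]
contact_force: [1.5, -0.9, 0.6]
gripper_width: 0.45
t: 37.05
tcp_pos: [512.4, 226.0, 199.1]
ee_rot: [180.0, -0.1, 88.1]
contact_force: [1.0, 0.6, 0.5]
gripper_width: 0.007
t: 37.45
tcp_pos: [507.7, 260.1, 198.5]
ee_rot: [180.0, 0.0, 87.9]
contact_force: [0.9, -1.0, -0.1]
gripper_width: 0.006
t 37.45 tcp [507.7 260.1 198.5] rot [180.    0.   87.9] F [ 0.9 -1.  -0.1] w 0.006
px [250. 180.] n 123 nose 507.3 263.5 r 6.3 zmax 58.9 mean [507.4 263.6  57. ] rel@z100 [ 4.  -0.7 98.5]
blob px [350. 170.] n 104 med [ 579.4 -238.7   47. ] nose [ 580.7 -243.6] zmax 64.0
blob px [331. 172.] n 105 med [ 573.1 -190.3   46.5] nose [ 575.5 -194.9] zmax 64.7
blob px [159. 198.] n 98 med [507.8 258.   44.8] nose [510.1 264. ] zmax 60.2
blob px [151. 225.] n 110 med [437.2 279.8  44.3] nose [438.5 283.3] zmax 59.5
```

```bash
python3 -m pendant '[{"dx":3.6,"dy":-0.3,"dz":40,"ax":0,"ay":0,"az":0},{"dx":3.6,"dy":-0.3,"dz":80,"ax":0,"ay":0,"az":0},{"dx":3.6,"dy":-0.3,"dz":115,"ax":0,"ay":0,"az":0},{"dx":3.6,"dy":-0.3,"dz":126,"ax":0,"ay":0,"az":0},{"dx":3.6,"dy":-0.3,"dz":129,"ax":0,"ay":0,"az":0},{"dx":3.6,"dy":-0.3,"dz":129,"ax":0,"ay":0,"az":0}]'
python3 -m pendant '[{"dx":0,"dy":0,"dz":2,"ax":0,"ay":0,"az":0},{"dx":0,"dy":0,"dz":4,"ax":0,"ay":0,"az":0},{"dx":0,"dy":0,"dz":6,"ax":0,"ay":0,"az":0},{"dx":0,"dy":0,"dz":7,"ax":0,"ay":0,"az":0},{"dx":0,"dy":0,"dz":7,"ax":0,"ay":0,"az":0},{"dx":0,"dy":0,"dz":7,"ax":0,"ay":0,"az":0}]'
python3 -m pendant '[{"dx":0,"dy":0,"dz":0,"ax":0,"ay":0,"az":0}]'
python3 -m pendant '[{"dx":0,"dy":0,"dz":-15,"ax":0,"ay":0,"az":0},{"dx":0,"dy":0,"dz":-27.5,"ax":0,"ay":0,"az":0},{"dx":0,"dy":0,"dz":-27.5,"ax":0,"ay":0,"az":0}]'
python3 -m pendant '[{"dx":0,"dy":0,"dz":0,"ax":0,"ay":0,"az":0},{"dx":0,"dy":0,"dz":0,"ax":0,"ay":0,"az":0},{"dx":0,"dy":0,"dz":0,"ax":0,"ay":0,"az":0},{"dx":0,"dy":0.2,"dz":20,"ax":0,"ay":0,"az":0},{"dx":0,"dy":0.2,"dz":40,"ax":0,"ay":0,"az":0},{"dx":0,"dy":0.2,"dz":60,"ax":0,"ay":0,"az":0},{"dx":0,"dy":0.2,"dz":69.5,"ax":0,"ay":0,"az":0},{"dx":0,"dy":0.2,"dz":69.5,"ax":0,"ay":0,"az":0}]' 0.52
python3 -m pendant '[{"dx":0,"dy":0,"dz":0,"ax":0,"ay":0,"az":0},{"dx":0,"dy":0,"dz":0,"ax":0,"ay":0,"az":0},{"dx":0,"dy":0,"dz":0,"ax":0,"ay":0,"az":0},{"dx":0,"dy":0,"dz":0,"ax":0,"ay":0,"az":0},{"dx":0,"dy":0,"dz":0,"ax":0,"ay":0,"az":0}]' 1
python3 -m pendant '[{"dx":0,"dy":0,"dz":-15,"ax":0,"ay":0,"az":0},{"dx":0,"dy":0,"dz":-50,"ax":0,"ay":0,"az":0},{"dx":0,"dy":0,"dz":-90,"ax":0,"ay":0,"az":0},{"dx":0,"dy":0,"dz":-125,"ax":0,"ay":0,"az":0},{"dx":0,"dy":0,"dz":-135,"ax":0,"ay":0,"az":0},{"dx":0,"dy":0,"dz":-135,"ax":0,"ay":0,"az":0}]'
python3 -c "
from h import *
st(); print('bore2',rel([597.5,15.4,155]),'tray',rel([586,-292,155]))"
```

```text
t: 38.15
tcp_pos: [508.1, 265.1, 70.2]
ee_rot: [179.9, -0.0, 88.0]
contact_force: [-0.7, 0.7, 1.0]
gripper_width: 0.008
t: 38.75
tcp_pos: [507.5, 265.9, 62.4]
ee_rot: [180.0, -0.0, 88.1]
contact_force: [1.0, 0.5, 0.9]
gripper_width: 0.004
t: 38.85
tcp_pos: [507.3, 265.8, 62.4]
ee_rot: [180.0, -0.0, 88.1]
contact_force: [0.7, 0.9, 2.5]
gripper_width: 0.002
t: 39.15
tcp_pos: [508.2, 266.0, 91.8]
ee_rot: [179.9, -0.1, 88.0]
contact_force: [0.6, 0.8, 0.5]
gripper_width: 0.002
t: 39.95
tcp_pos: [506.4, 265.0, 18.8]
ee_rot: [-179.9, 0.1, 88.0]
contact_force: [-0.5, -0.5, -0.1]
gripper_width: 0.478
t: 40.45
tcp_pos: [508.0, 265.9, 21.0]
ee_rot: [179.9, -0.1, 88.0]
contact_force: [-1.0, -1.1, 6.1]
gripper_width: 0.312
t: 41.05
tcp_pos: [507.8, 266.1, 156.8]
ee_rot: [179.9, -0.1, 88.1]
contact_force: [-0.0, 0.1, -2.5]
gripper_width: 0.313
t 41.05 tcp [507.8 266.1 156.8] rot [ 1.799e+02 -1.000e-01  8.810e+01] F [-0.   0.1 -2.5] w 0.313
bore2 [-247.6   98.2    1.4] tray [-555.2   97.1    0.7]
```

Run:
```python
from h import *
W=np.load('top0.npz')['W']
for y0 in range(-420,-220,20):
    m=(W[...,0]>480)&(W[...,0]<690)&(W[...,1]>y0)&(W[...,1]<y0+20); print(y0,m.sum(),W[m][:,2].max().round() if m.any() else None)
print(rel([585,-285,155]))
```

```text
-420 473 6.0
-400 466 118.0
-380 719 118.0
-360 651 84.0
-340 570 61.0
-320 546 24.0
-300 556 22.0
-280 546 24.0
-260 538 23.0
-240 555 24.0
[-548.2   95.8    0.7]
```

View pics/t8.png

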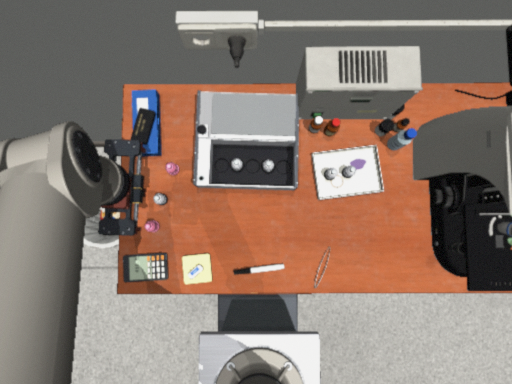

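Top view: two objectives in bores at (238,164) and (268,166), two in the tray at (330,173) and (349,171), and one left, now in the gripper (this picture predates the grasp). Fifth goes into the tray.

```bash
python3 -m pendant '[{"dx":-35,"dy":6,"dz":0,"ax":0,"ay":0,"az":0},{"dx":-80,"dy":14,"dz":0,"ax":0,"ay":0,"az":0},{"dx":-126,"dy":22,"dz":0,"ax":0,"ay":0,"az":0},{"dx":-172,"dy":30,"dz":0,"ax":0,"ay":0,"az":0},{"dx":-218,"dy":38,"dz":0,"ax":0,"ay":0,"az":0},{"dx":-264,"dy":46,"dz":0,"ax":0,"ay":0,"az":0},{"dx":-310,"dy":54,"dz":0,"ax":0,"ay":0,"az":0},{"dx":-356,"dy":62,"dz":0,"ax":0,"ay":0,"az":0},{"dx":-402,"dy":70,"dz":0,"ax":0,"ay":0,"az":0},{"dx":-448,"dy":78,"dz":0,"ax":0,"ay":0,"az":0}]'
python3 -m pendant '[{"dx":-45,"dy":8,"dz":0,"ax":0,"ay":0,"az":0},{"dx":-85,"dy":15,"dz":0,"ax":0,"ay":0,"az":0},{"dx":-100,"dy":17.8,"dz":0,"ax":0,"ay":0,"az":0},{"dx":-100,"dy":17.8,"dz":20,"ax":0,"ay":0,"az":0},{"dx":-100,"dy":17.8,"dz":60,"ax":0,"ay":0,"az":0},{"dx":-100,"dy":17.8,"dz":75,"ax":0,"ay":0,"az":0},{"dx":-100,"dy":17.8,"dz":75,"ax":0,"ay":0,"az":0},{"dx":-100,"dy":17.8,"dz":75,"ax":0,"ay":0,"az":0}]'
python3 -c "
from h import *
st(); d=snap('wrist'); W=cloud(d); s=T()[:3,3]
m=(abs(W[...,0]-s[0])<9)&(abs(W[...,1]-s[1])<30)&(W[...,2]>s[2]+10)&(W[...,2]<s[2]+50); print('nose above tcp',W[m][:,2].max()-s[2])"
```

```text
t: 42.05
tcp_pos: [568.7, -186.0, 153.0]
ee_rot: [-179.8, -0.0, 88.1]
contact_force: [1.1, 1.3, -2.0]
gripper_width: 0.312
t: 42.85
tcp_pos: [584.4, -285.1, 80.3]
ee_rot: [-180.0, -0.0, 88.1]
contact_force: [-0.1, -0.4, -0.9]
gripper_width: 0.314
t 42.85 tcp [ 584.4 -285.1   80.3] rot [-180.    -0.    88.1] F [-0.1 -0.4 -0.9] w 0.314
nose above tcp 36.89505545931972
```

```bash
python3 -m pendant '[{"dx":0,"dy":0,"dz":20,"ax":0,"ay":0,"az":0},{"dx":0,"dy":0,"dz":40,"ax":0,"ay":0,"az":0},{"dx":0,"dy":0,"dz":50,"ax":0,"ay":0,"az":0},{"dx":0,"dy":0,"dz":54,"ax":0,"ay":0,"az":0},{"dx":0,"dy":0,"dz":56.5,"ax":0,"ay":0,"az":0},{"dx":0,"dy":0,"dz":56.5,"ax":0,"ay":0,"az":0}]'
python3 -m pendant '[{"dx":0,"dy":0,"dz":0.2,"ax":0,"ay":0,"az":0},{"dx":0,"dy":0,"dz":0.2,"ax":0,"ay":0,"az":0},{"dx":0,"dy":0,"dz":0.2,"ax":0,"ay":0,"az":0},{"dx":0,"dy":0,"dz":-10,"ax":0,"ay":0,"az":0},{"dx":0,"dy":0,"dz":-40,"ax":0,"ay":0,"az":0},{"dx":0,"dy":0,"dz":-85,"ax":0,"ay":0,"az":0},{"dx":0,"dy":0,"dz":-130,"ax":0,"ay":0,"az":0},{"dx":0,"dy":0,"dz":-160,"ax":0,"ay":0,"az":0}]' 0.55
python3 -c "
from h import *
st(); print(rel([678.5,144.5,200]))
d=snap('wrist'); W=cloud(d); cv2.imwrite('pics/w9.png',d['color'])"
```

```text
t: 43.5
tcp_pos: [584.9, -285.6, 24.4]
ee_rot: [179.9, 0.0, 88.1]
contact_force: [0.5, 0.1, -1.9]
gripper_width: 0.314
t: 44.3
tcp_pos: [585.1, -286.3, 187.8]
ee_rot: [179.8, 0.1, 88.0]
contact_force: [0.2, -0.3, -0.5]
gripper_width: 0.449
t 44.3 tcp [ 585.1 -286.3  187.8] rot [1.798e+02 1.000e-01 8.800e+01] F [ 0.2 -0.3 -0.5] w 0.449
[433.8  78.5 -12.5]
```

View pics/w9.png

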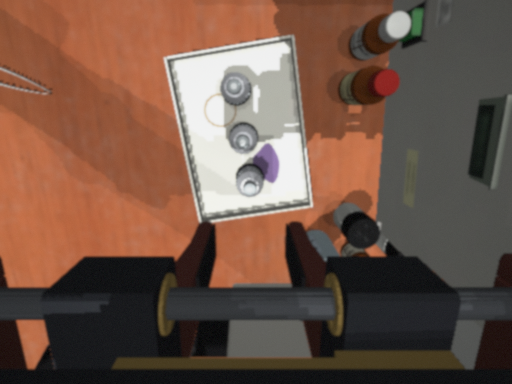

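The tray holds three upright objectives at (237,87), (243,137) and (250,180). Next stop is the knob, checking the bored objectives on the way.

```bash
python3 -m pendant '[{"dx":35,"dy":6,"dz":-12,"ax":0,"ay":0,"az":0},{"dx":80,"dy":14,"dz":-12,"ax":0,"ay":0,"az":0},{"dx":126,"dy":23,"dz":-12,"ax":0,"ay":0,"az":0},{"dx":172,"dy":31,"dz":-12,"ax":0,"ay":0,"az":0},{"dx":218,"dy":39,"dz":-12,"ax":0,"ay":0,"az":0},{"dx":264,"dy":48,"dz":-12,"ax":0,"ay":0,"az":0},{"dx":310,"dy":56,"dz":-12,"ax":0,"ay":0,"az":0},{"dx":356,"dy":64,"dz":-12,"ax":0,"ay":0,"az":0},{"dx":400,"dy":72,"dz":-12,"ax":0,"ay":0,"az":0},{"dx":434,"dy":78.5,"dz":-12,"ax":0,"ay":0,"az":0}]' 0.5
python3 -m pendant '[{"dx":0,"dy":0,"dz":0,"ax":0,"ay":0,"az":0},{"dx":0,"dy":0,"dz":0,"ax":0,"ay":0,"az":0}]'
python3 - <<'E'
from h import *
s=st(); d=snap('wrist'); W=cloud(d)
m=(W[...,2]>84)&(W[...,2]<100)&(abs(W[...,0]-678)<22)&(abs(W[...,1]-144)<22); c,r=cv2.minEnclosingCircle(W[m][:,:2].astype(np.float32)); print('knob',c,r,np.median(W[m],0).round(1),rel([c[0],c[1],82.5]))
W=cloud(snap('top'))
for g in ((598.5,57.5),(596,-26)):
    m=(np.hypot(W[...,0]-g[0],W[...,1]-g[1])<16)&(W[...,2]>40); print(m.sum(),W[m][:,2].max(), np.median(W[m],0).round(1))
E
```

```text
t: 45.35
tcp_pos: [677.7, 149.5, 196.1]
ee_rot: [180.0, -0.1, 88.2]
contact_force: [0.8, -0.3, -0.2]
gripper_width: 0.5
t: 45.55
tcp_pos: [677.5, 146.5, 195.7]
ee_rot: [-180.0, 0.0, 88.2]
contact_force: [0.0, -1.1, -1.3]
gripper_width: 0.502
t 45.55 tcp [677.5 146.5 195.7] rot [-180.     0.    88.2] F [ 0.  -1.1 -1.3] w 0.502
knob (678.914794921875, 143.2239532470703) 11.435973167419434 [678.9 144.6  92.3] [ -1.3   1.5 113.5]
84 67.7874294501978 [599.3  57.6  52.2]
88 68.86809786545257 [594.3 -25.5  50.8]
```

```bash
python3 -m pendant '[{"dx":-1,"dy":1.3,"dz":40,"ax":0,"ay":0,"az":0},{"dx":-1,"dy":1.3,"dz":80,"ax":0,"ay":0,"az":0},{"dx":-1,"dy":1.3,"dz":105,"ax":0,"ay":0,"az":0},{"dx":-1,"dy":1.3,"dz":113,"ax":0,"ay":0,"az":0},{"dx":-1,"dy":1.3,"dz":113,"ax":0,"ay":0,"az":0},{"dx":-1,"dy":1.3,"dz":113,"ax":0,"ay":0,"az":0}]'
python3 -m pendant '[{"dx":0,"dy":0,"dz":0,"ax":0,"ay":0,"az":0},{"dx":0,"dy":0,"dz":0,"ax":0,"ay":0,"az":0},{"dx":0,"dy":0,"dz":0,"ax":0,"ay":0,"az":0},{"dx":0,"dy":0,"dz":0,"ax":0,"ay":0,"az":0},{"dx":0,"dy":0,"dz":0,"ax":0,"ay":0,"az":0},{"dx":0,"dy":0,"dz":0,"ax":0,"ay":0,"az":0}]' 1
python3 -m pendant '[{"dx":0,"dy":0,"dz":-3,"ax":0,"ay":0,"az":0},{"dx":0,"dy":0,"dz":-6,"ax":0,"ay":0,"az":0},{"dx":0,"dy":0,"dz":-9,"ax":0,"ay":0,"az":0},{"dx":0,"dy":0,"dz":-10.5,"ax":0,"ay":0,"az":0},{"dx":0,"dy":0,"dz":-10.5,"ax":0,"ay":0,"az":0}]'
```

```text
t: 46.25
tcp_pos: [680.0, 143.8, 84.4]
ee_rot: [179.9, -0.0, 88.0]
contact_force: [0.3, -0.4, -0.5]
gripper_width: 0.496
t: 46.85
tcp_pos: [679.3, 144.9, 83.4]
ee_rot: [179.9, -0.0, 88.1]
contact_force: [-0.5, -0.7, 5.1]
gripper_width: 0.246
t: 47.35
tcp_pos: [678.1, 144.9, 92.5]
ee_rot: [-179.9, 0.0, 88.1]
contact_force: [1.0, 0.4, -8.1]
gripper_width: 0.245
```

```bash
python3 -m pendant '[{"dx":0,"dy":-8,"dz":0,"ax":0,"ay":0,"az":0},{"dx":0,"dy":-20,"dz":0,"ax":0,"ay":0,"az":0},{"dx":0,"dy":-35,"dz":0,"ax":0,"ay":0,"az":0},{"dx":0,"dy":-50,"dz":0,"ax":0,"ay":0,"az":0},{"dx":0,"dy":-65,"dz":0,"ax":0,"ay":0,"az":0},{"dx":0,"dy":-80,"dz":0,"ax":0,"ay":0,"az":0},{"dx":0,"dy":-95,"dz":0,"ax":0,"ay":0,"az":0},{"dx":0,"dy":-108,"dz":0,"ax":0,"ay":0,"az":0},{"dx":0,"dy":-117,"dz":0,"ax":0,"ay":0,"az":0},{"dx":0,"dy":-121,"dz":0,"ax":0,"ay":0,"az":0}]'
python3 -m pendant '[{"dx":0,"dy":-1,"dz":0,"ax":0,"ay":0,"az":0},{"dx":0,"dy":-1,"dz":0,"ax":0,"ay":0,"az":0},{"dx":0,"dy":-1,"dz":0,"ax":0,"ay":0,"az":0}]'
```

```text
t: 48.35
tcp_pos: [557.5, 148.9, 93.3]
ee_rot: [180.0, -0.0, 88.1]
contact_force: [6.3, 0.8, -8.5]
gripper_width: 0.248
t: 48.65
tcp_pos: [557.6, 148.9, 93.2]
ee_rot: [180.0, -0.0, 88.0]
contact_force: [2.6, 1.3, -8.7]
gripper_width: 0.249
```

```bash
python3 -m pendant '[{"dx":0,"dy":0.3,"dz":4,"ax":0,"ay":0,"az":0},{"dx":0,"dy":0.6,"dz":8,"ax":0,"ay":0,"az":0},{"dx":0,"dy":0.6,"dz":9.5,"ax":0,"ay":0,"az":0},{"dx":0,"dy":0.6,"dz":9.5,"ax":0,"ay":0,"az":0}]'
python3 -m pendant '[{"dx":0,"dy":0,"dz":0,"ax":0,"ay":0,"az":0},{"dx":0,"dy":0,"dz":0,"ax":0,"ay":0,"az":0},{"dx":0,"dy":0,"dz":0,"ax":0,"ay":0,"az":0},{"dx":0,"dy":0,"dz":-10,"ax":0,"ay":0,"az":0},{"dx":0,"dy":0,"dz":-40,"ax":0,"ay":0,"az":0},{"dx":0,"dy":0,"dz":-80,"ax":0,"ay":0,"az":0},{"dx":0,"dy":0,"dz":-115,"ax":0,"ay":0,"az":0},{"dx":-20,"dy":-20,"dz":-125,"ax":0,"ay":0,"az":0},{"dx":-40,"dy":-20,"dz":-130,"ax":0,"ay":0,"az":0},{"dx":-40,"dy":-20,"dz":-130,"ax":0,"ay":0,"az":0}]' 0.5
python3 - <<'E'
from h import *
s=st(); d=snap('wrist'); W=cloud(d); cv2.imwrite('pics/w10.png',d['color'])
m=(W[...,2]>80)&(W[...,2]<110)&(abs(W[...,0]-557)<25)&(abs(W[...,1]-148)<22); c,r=cv2.minEnclosingCircle(W[m][:,:2].astype(np.float32)); print('knob',c,r,np.median(W[m],0).round(1))
W=cloud(snap('top')); blobs(W,22,66,(300,620),(-330,-150))
E
```

```text
t: 49.05
tcp_pos: [557.7, 148.8, 83.7]
ee_rot: [-180.0, -0.0, 88.0]
contact_force: [0.8, 1.6, -4.5]
gripper_width: 0.248
t: 50.05
tcp_pos: [536.5, 106.1, 215.0]
ee_rot: [179.9, -0.0, 87.8]
contact_force: [1.0, 0.1, 0.1]
gripper_width: 0.498
t 50.05 tcp [536.5 106.1 215. ] rot [179.9  -0.   87.8] F [1.  0.1 0.1] w 0.498
knob (556.9684448242188, 147.1412353515625) 11.449338912963867 [556.9 147.6  92.3]
blob px [366. 168.] n 110 med [ 584.  -282.7   45.8] nose [ 585.8 -287.9] zmax 63.4
blob px [350. 170.] n 105 med [ 579.  -239.1   47.1] nose [ 580.7 -243.6] zmax 63.4
blob px [331. 172.] n 105 med [ 573.  -190.7   47.6] nose [ 575.5 -195. ] zmax 66.0
```

View pics/w10.png

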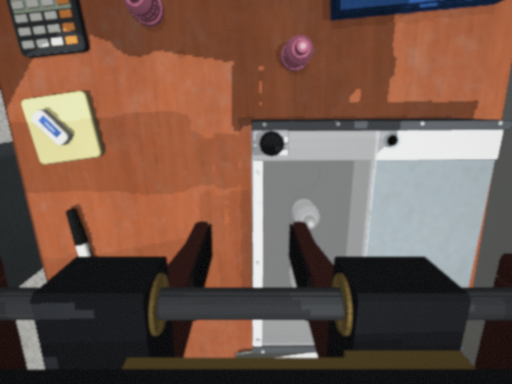

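The cover is shut with the knob at (271,143), at the same place and height as at the start, and an objective shows under the cover at (306,212). Handing in.

```bash
python3 -c "
from h import *
st(); print(ticket.job_done())"
```

```text
t 50.15 tcp [536.4 109.1 213.6] rot [180.  -0.  88.] F [0.2 0.6 0.1] w 0.506
the job is handed in; nothing more can be done
None
```

The job is done and handed in at about 50 s of robot time. I opened the case, press-tested the five objectives on the desk, sorted them, and slid the cover shut again.

- **Sound springs:** two noses pushed back at about 8.5 N. They went into bores 3 and 1, and both reached the floor of the bore by height and contact force.
- **Weak springs:** the other three gave about 1 to 2.5 N at half travel. They stand upright in the tray.
- **Last checks:** the plunger knob is down at 92.3 mm, the same place and height as before I opened the case. The three tray objectives still read upright from above, and the robot touches nothing.
- **Odd readings:** one weak objective read 11.7 N when pressed almost fully in. I took that as its nose bottoming out, and a second press in the tray read 2.5 N. One bore fit came out wrong and I redid it before lowering. With the cover shut, the last view showed only the objective in bore 3. The one in bore 1 was last checked, with no fault, just before I closed the cover.

I saw no knocked objective and no slackened grip, and the pink look-alikes were left alone.

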